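# Build up a polishing arbor in the taper socket and drift it out

## Robot

A 6-joint arm with a two-finger parallel gripper is mounted at the origin on the work surface; the furniture and walls round the work are solid. World frame = base frame: x ahead of the robot, y to its left, z up, the work surface at z = 0. Lengths are in m, angles in degrees, forces in N, time in s.
With the tool pointing down it reaches from about 0.375 to 0.975 m from the base axis. Payload 3.8 kg.
Tool frame: the origin (TCP) lies on the centre line of the jaws, within the pads' length; the fingertips stand 17 mm ahead of it and the grasp point (between the pads) lies 2 mm behind it (env.tip_extent is the distance from the TCP to the fingertips, in m); z points along the fingers, y is the line along which they close (so a half turn about z gives the same grasp; the last joint's range is limited). The gripper opens to 88 mm and grips with 3 to 60 N. Pads are 18 mm wide; open, the fingers measure 123 mm over their backs; the gripper's body (75 mm by 187 mm) begins 45 mm behind the grasp point.
Start: joints at [-71.041, 15.12, 91.902, -0, 72.978, -2.114], TCP at [0.243, -0.63, 0.233] pointing down, gripper open.
Joint ranges: [-150.88, 150.88], [-54.13, 125.18], [17.81, 147.31], [-75.09, 255.09], [0, 152.58], [-146.25, 146.25]. Speed limits (degrees/s): [147.25, 147.25, 180, 180, 180, 180].

## Interface

Orientations are given as [roll, pitch, yaw] about the fixed x, y, z axes, in that order (R = Rz(yaw) Ry(pitch) Rx(roll)).
In Python, from bench import monitor, grab_frame, get_calibration, ticket, find_in, landmark_of, env gives the robot as it stands.
- The arm moves only by the tool play_rows, never from a script. Its argument "commands" is one flat list of numbers, 5 for each row, row after row: the opening, from 0 (shut) to 1 (fully open), then the shift along the tool's x, y, z in mm, then the turn about the tool's z in rad. A call has 1 to 5 rows; each row shifts and turns the commanded pose from where the row before left it, along the tool's axes as they then stand; what a row does not reach is not made up. A row lasts 1/10 s, in which the tool goes at most 50 mm and 8.59 degrees, less where a joint would pass 70% of its speed; a pose out of reach is approached as far as the arm can. A call with a gripper value outside its range is refused whole. The fingers move at their own pace and stop on an object; "newtons" is the grip in N (left out, the last holds). Time passes only in rows, so rows that do not move let the fingers close. It gives the time, the measured TCP pose, the force, the opening and the grip force at its end, in the units of the state.
- monitor.observe(): the state, without advancing time (a new reading comes with each control period).
- grab_frame(name): name is "scene" or "top"; returns the picture (420x560x3 uint8, red, green, blue); there is no depth.
- get_calibration(name): a dict with "camera_matrix" (3x3 intrinsics, pixels), "distortion" ([k1, k2, p1, p2, k3] as OpenCV has them; the pictures are not rectified), "R" (3x3) and "t" (3): a world point X has camera coordinates R X + t. Camera axes: x right, y down, z forward; pixel columns grow to the right and rows downward; lengths in m; the calibration is good to about 2 mm. A picture is of the moment at which its call begins. get_calibration takes no time and is no camera call.
- ticket.hand_in(): hands the job in; it is judged then, once.
Trained networks look in the newest picture that a camera, given by its name, has taken for a name from the list of things; names that differ only in an ending like _2 or _b are one class to them, and where a whole thing is asked for, a point or a joint stands for the part that bears it (a point fixed in the world has none). Each returns a list of dicts, best first, with "score" (0 to 1); they miss things now and then, are a little off and sometimes report something else, mostly with a low value. They report only what shows in the picture. A call takes as long as a camera call. They do not tell look-alikes from the thing itself.
- find_in(camera, name): "xy" ([column, row] in pixels, amid what is visible of it).
- landmark_of(camera, name): "xy" ([column, row] in pixels: a listed point, or the origin of a listed thing).
The state is a dict: "t": time; "qpos": joint angles; "joint_velocities": joint speeds; "joint_torque": joint torques, N m; "tcp_pos": TCP position; "orientation": TCP orientation; "wrist_force": force on the tool from outside, world axes, zero at the start; "wrist_torque": the same for the moment, N m; "gripper_width": opening from 0.0 (shut) to 1.0 (fully open); "finger_force": force on a finger pad.
Only numpy, scipy, OpenCV 4.12 (cv2) and the standard library are available. Lean on these libraries where they do the work, as an engineer would, in place of code of your own. Each camera call takes 0.05 s, during which the arm holds its last target. There are 200 camera calls.

## Task

Build up the polishing arbor: take the bare arbor out of its stand, push its tapered shank down into the setting socket with a clockwise twist until the flange sits flush on the rim, and drop every polishing wheel that lies on the bench onto its post, flat to flat, down to the flange. Only then drive the wedge through the slot under the shank until it alone has lifted the arbor at least 5 mm and broken it loose, keeping the gripper off the arbor and wheels meanwhile; then untwist and lift the arbor out with its wheels and stand it upright in its stand again. Leave the wedge lying flat on the bench clear of the socket and the stand, and leave the other things on the bench where they are.

Things in the scene. Friction and masses are not known exactly. Their poses are not given: they have to be found in the camera images.
- socket: Setting socket: round steel body 52 mm across, 89 high, fixed on a base 64 x 64 x 8 mm with a flat apron (40 wide, 8 high) out to x = -120 mm. Origin on its axis at bench height, z up. Its open top takes the arbor's shank: home is flange on rim, the arbor's origin at z = 17 mm in this frame, their y axes parallel (either way round).
- socket_rim (a point): Centre of the socket's top rim, z = 89 mm. Two cross-pin slots, about 12 mm wide (18 at the mouth), open in the rim on opposite sides, 0.6 rad counter-clockwise (from above) of the socket's y axis, and wind evenly down to the y axis 17 mm lower. So over the last 17 mm down the arbor's y axis turns from 0.6 rad to 0, clockwise; coming out is the reverse.
- socket_plunger (a point): On the socket's axis, z = 58.5 mm: two spring plungers here snap into the shank's groove in the last 4 mm. Going in takes about 8 to 15 N; coming out about 20 to 25 N, so use the wedge. Once raised 5 mm, the arbor stays loose and does not fall home by itself.
- socket_slot (a point): Start of the wedge slot, on its floor, at x = -42 mm, z = 8 mm of the socket. The slot runs right through the socket along x, 16 mm wide in y, z = 8 to 30 mm; its floor is level with the apron. From here two cheeks, 26 mm high, narrow from 28 mm apart to 16 at x = -26. The wedge slides on the apron and is driven in +x of the socket.
- arbor: Steel arbor, 152 mm long, about 0.25 kg, upright in its stand at the start. Origin: centre of the shank's lower end; z up along it. Tapered shank z = 0 to 72 mm (12 mm across at the end, 30 at the top, groove at z = 38 to 48), flange 40 mm across z = 72 to 80, above it the D post 18 mm across with one flat on the +x side, 5.5 mm from the axis.
- arbor_pin (a point): Middle of the arbor's cross pin (6 mm thick, 48 mm long, along the arbor's y), 55 mm above its lower end.
- arbor_top (a point): Centre of the post's chamfered top, z = 152 mm of the arbor. From z = 122 to 152 the post has a second flat on -x, so it is 11 mm thick in x and 18 wide in y: grip it here from above, closing along x. Three wheels reach up to z = 122.
- stand: Arbor stand, dark steel, 60 x 60 x 58 mm, fixed. Origin: centre of its underside. A 31 mm hole in its top plate and a 16 mm hole in its lower plate (z = 0 to 14 mm), both on its z axis, take the shank; the cross pin rests on the top plate, at any yaw, with the arbor's origin 6 mm above the bench.
- wheel_1: Dark polishing wheel, 44 mm across, 14 thick, 60 g, flat on the bench (1 to 3 of the three are there; alike, any order). Origin: centre of its underside, z up. D bore 20.6 mm across, flat on the +x side 6.9 mm from the axis (pale dash on top). Goes on the post with x along the arbor's x, within 0.1 rad; origins come to z = 80, then 94, then 108 mm on the arbor.
- wheel_2: Dark polishing wheel, 44 mm across, 14 thick, 60 g, flat on the bench (1 to 3 of the three are there; alike, any order). Origin: centre of its underside, z up. D bore 20.6 mm across, flat on the +x side 6.9 mm from the axis (pale dash on top). Goes on the post with x along the arbor's x, within 0.1 rad; origins come to z = 80, then 94, then 108 mm on the arbor.
- wheel_3: Dark polishing wheel, 44 mm across, 14 thick, 60 g, flat on the bench (1 to 3 of the three are there; alike, any order). Origin: centre of its underside, z up. D bore 20.6 mm across, flat on the +x side 6.9 mm from the axis (pale dash on top). Goes on the post with x along the arbor's x, within 0.1 rad; origins come to z = 80, then 94, then 108 mm on the arbor.
- wedge: Drift wedge, 190 mm long, about 0.25 kg, flat on the bench. Origin: on its flat underside below the middle of the grip; x to its tip, z up. Black grip x = -22 to 22 mm, 16 wide, 24 high: hold from above closing along y; butt 20 wide behind it to x = -30. Steel blade 10 mm wide, 20 high up to x = 85, then sloping evenly to 5 mm at the tip, x = 160.
- wedge_tip (a point): Tip of the wedge, at its underside, 160 mm ahead of its origin. It meets the seated shank's end (9 mm above the apron) when about 15 mm past the socket's axis and has raised it about 7 mm when 55 mm past; sliding it takes 10 to 20 N.
- marker: Bystander: fat paint marker, 158 x 26 x 26 mm, lying.
- tube: Bystander: small paint tube, 24 x 81 x 15 mm, lying.
- cap: Bystander: marker cap, 17 mm across, 46 mm high, standing.
There are look-alikes about, which are no part of the job. What is shaped like the wedge but pink is not meant.

How it is judged (in metres and radians):
On the way, in this order (a step that is already met when the one before it is completed fails the run):
1. the arbor is seated home in the socket, its flange flush on the rim (z of arbor in the frame of socket below 0.0195 m and horizontal distance between arbor and socket below 0.004 m and angle between arbor's own z axis and vertical below 0.06 rad), for 0.3 s.
2. every wheel lies on the post, down to the flange or the wheel below, let go, while the arbor is still home (all of step 1 and z of wheel_1 in the frame of arbor between 0.078 and 0.1105 m and x of wheel_1 in the frame of arbor between -0.004 and 0.004 m and y of wheel_1 in the frame of arbor between -0.004 and 0.004 m and angle between the z axis of each of wheel_1, wheel_2, wheel_3 and the z axis of arbor, either way round below 0.08 rad and z of wheel_2 in the frame of arbor between 0.078 and 0.1105 m and x of wheel_2 in the frame of arbor between -0.004 and 0.004 m and y of wheel_2 in the frame of arbor between -0.004 and 0.004 m and z of wheel_3 in the frame of arbor between 0.078 and 0.1105 m and x of wheel_3 in the frame of arbor between -0.004 and 0.004 m and y of wheel_3 in the frame of arbor between -0.004 and 0.004 m and linear speed of each of wheel_1, wheel_2, wheel_3 below 0.03 m/s and contact force between the fingers and arbor below 0.5 N and contact force between the fingers and wheel_1 below 0.5 N and contact force between the fingers and wheel_2 below 0.5 N and contact force between the fingers and wheel_3 below 0.5 N), for 0.3 s.
3. the wedge, driven through the slot past the shank, has lifted the arbor 5 mm or more, with no finger on arbor or wheels (z of arbor in the frame of socket between 0.022 and 0.035 m and horizontal distance between arbor and socket below 0.006 m and x of wedge_tip in the frame of socket above 0.03 m and y of wedge_tip in the frame of socket between -0.012 and 0.012 m and z of wedge_tip in the frame of socket below 0.02 m and contact force between the fingers and arbor below 0.5 N and contact force between the fingers and wheel_1 below 0.5 N and contact force between the fingers and wheel_2 below 0.5 N and contact force between the fingers and wheel_3 below 0.5 N), for 0.3 s.
At the end, for the whole second after the job is handed in: Arbor in its stand (6 mm of its axis, pin on the top plate within 4 mm, tilt under 0.12 rad), every wheel on its post down to the flange or next wheel; wedge flat on the bench, grip 13 cm and tip 6 cm or more from the socket axis, both 5 cm from the stand axis; all at rest (horizontal distance between arbor and stand below 0.006 m and height (world z) of arbor below 0.01 m and angle between arbor's own z axis and vertical below 0.12 rad and linear speed of each of arbor, wheel_1, wheel_2, wheel_3, wedge below 0.03 m/s and z of wheel_1 in the frame of arbor between 0.078 and 0.1105 m and x of wheel_1 in the frame of arbor between -0.004 and 0.004 m and y of wheel_1 in the frame of arbor between -0.004 and 0.004 m and angle between the z axis of each of wheel_1, wheel_2, wheel_3 and the z axis of arbor, either way round below 0.08 rad and z of wheel_2 in the frame of arbor between 0.078 and 0.1105 m and x of wheel_2 in the frame of arbor between -0.004 and 0.004 m and y of wheel_2 in the frame of arbor between -0.004 and 0.004 m and z of wheel_3 in the frame of arbor between 0.078 and 0.1105 m and x of wheel_3 in the frame of arbor between -0.004 and 0.004 m and y of wheel_3 in the frame of arbor between -0.004 and 0.004 m and horizontal distance between wedge and socket above 0.13 m and horizontal distance between wedge_tip and socket above 0.06 m and horizontal distance between each of wedge, wedge_tip and stand above 0.05 m and height (world z) of wedge below 0.005 m and angle between wedge's own z axis and vertical below 0.06 rad); the robot touches nothing.
It fails at once if marker, paint tube or marker cap shifted by more than 6 cm (distance of any of marker, tube, cap from where it was at the start of the episode above 0.06 m).
Of wheel_1, wheel_2, wheel_3 only 1 to 3 are there at a start; the rules pass over those that are not, and their reading is None.
At some moment in a run one of wheel_1, wheel_2, wheel_3 may be knocked a few centimetres aside while the robot is not near it.
It also fails if it takes over 210 s, if anything falls off the work surface, if the arm or the gripper's body presses on something with over 40 N, if the wrist force passes 120 N, or if a joint passes its speed limit or range.

## Working session

There is one attempt and no reset: what is moved stays moved. The work goes in short steps, Python scripts to look and compute and a tool call to move; the robot and the scene stay as the last step left them, time stands still between calls to the robot, and variables do not carry over. Pictures are saved under pics/ and viewed, at most 14 in all, crops included, and the job is handed in when it is done.

Besides the shell and the picture viewer there is one more tool, called by a JSON object that holds its "method" and its "body". play_rows: Moves the arm, as the interface text tells. Its arguments: {"type":"object","properties":{"commands":{"type":"array"},"newtons":{"type":"number"}},"required":["commands"]}

```bash
ls; mkdir -p pics; cat > h.py <<'E'
import numpy as np, cv2, json
from bench import monitor, grab_frame, get_calibration, ticket, find_in, landmark_of, env
def w(cam,xy,z):
    c=get_calibration(cam);K=np.array(c["camera_matrix"]);D=np.array(c["distortion"]);R=np.array(c["R"]);t=np.array(c["t"])
    u=cv2.undistortPoints(np.array([[xy]],float),K,D)[0,0]
    d=R.T@np.array([u[0],u[1],1]);o=-R.T@t
    return o+d*(z-o[2])/d[2]
def px(cam,X):
    c=get_calibration(cam)
    return cv2.projectPoints(np.array([X],float).reshape(-1,3),cv2.Rodrigues(np.array(c["R"]))[0],np.array(c["t"]),np.array(c["camera_matrix"]),np.array(c["distortion"]))[0].reshape(-1,2)
def tri(a,b):
    A=[];B=[]
    P=[]
    for cam,xy in (("scene",a),("top",b)):
        p0=w(cam,xy,0);p1=w(cam,xy,0.3);d=(p1-p0)/np.linalg.norm(p1-p0)
        M=np.eye(3)-np.outer(d,d);A.append(M);B.append(M@p0)
    return np.linalg.lstsq(np.vstack(A),np.hstack(B),rcond=None)[0]
def st():
    s=monitor.observe();print({k:np.round(s[k],3).tolist() for k in("t","tcp_pos","orientation","wrist_force","gripper_width","finger_force","qpos")})
E
python3 - <<'E'
from h import *
for c in("scene","top"):
    im=grab_frame(c);cv2.imwrite(f"pics/{c}0.png",im[:,:,::-1])
    C=get_calibration(c);print(c,np.round(-np.array(C["R"]).T@np.array(C["t"]),3),np.round(C["camera_matrix"],0).tolist())
Z=dict(socket=0,socket_rim=.089,socket_slot=.008,arbor=.006,arbor_pin=.061,arbor_top=.158,stand=0,wheel_1=0,wedge=0,wedge_tip=0,marker=.013,tube=.007,cap=.02)
for n,z in Z.items():
    for c in("scene","top"):
        r=landmark_of(c,n)
        print(n,c,[(np.round(q["xy"]).tolist(),round(q["score"],2),np.round(w(c,q["xy"],z)[:2],3).tolist()) for q in r[:5]])
st();print(env.tip_extent)
E
```

```text
pics
scene [-0.225 -0.002  0.622] [[473.0, 0.0, 279.0], [0.0, 473.0, 210.0], [0.0, 0.0, 1.0]]
top [ 0.415 -0.31   0.966] [[449.0, 0.0, 281.0], [0.0, 449.0, 209.0], [0.0, 0.0, 1.0]]
socket scene [([210.0, 216.0], 0.7, [0.663, -0.258])]
socket top [([246.0, 130.0], 0.57, [0.645, -0.255])]
socket_rim scene [([207.0, 184.0], 0.56, [0.662, -0.256])]
socket_rim top [([236.0, 118.0], 0.59, [0.647, -0.24])]
socket_slot scene [([223.0, 221.0], 0.76, [0.623, -0.275])]
socket_slot top [([254.0, 142.0], 0.7, [0.614, -0.272])]
arbor scene [([194.0, 301.0], 0.73, [0.406, -0.141])]
arbor top [([187.0, 241.0], 0.75, [0.403, -0.129])]
arbor_pin scene [([188.0, 280.0], 0.75, [0.403, -0.133])]
arbor_pin top [([180.0, 238.0], 0.73, [0.41, -0.126]), ([241.0, 242.0], 0.47, [0.402, -0.248])]
arbor_top scene [([181.0, 236.0], 0.76, [0.402, -0.13])]
arbor_top top [([243.0, 131.0], 0.7, [0.604, -0.257]), ([173.0, 241.0], 0.62, [0.405, -0.132])]
stand scene [([189.0, 303.0], 0.56, [0.411, -0.132])]
stand top [([190.0, 242.0], 0.86, [0.401, -0.134])]
wheel_1 scene [([295.0, 270.0], 0.91, [0.411, -0.351]), ([278
[... 639 characters left out ...]
cene [([352.0, 280.0], 0.9, [0.327, -0.428]), ([292.0, 269.0], 0.22, [0.404, -0.339])]
marker top [([333.0, 271.0], 0.58, [0.339, -0.439]), ([181.0, 239.0], 0.41, [0.407, -0.117]), ([238.0, 118.0], 0.25, [0.667, -0.239])]
tube scene [([239.0, 318.0], 0.89, [0.332, -0.199])]
tube top [([216.0, 269.0], 0.66, [0.344, -0.192])]
cap scene [([275.0, 317.0], 0.59, [0.296, -0.251])]
cap top [([246.0, 286.0], 0.62, [0.308, -0.254]), ([246.0, 128.0], 0.53, [0.643, -0.256])]
{'t': 1.4, 'tcp_pos': [0.243, -0.63, 0.233], 'orientation': [-179.997, 0.001, 21.074], 'wrist_force': [0.432, 0.05, 0.838], 'gripper_width': 1.0, 'finger_force': 0.0, 'qpos': [-71.041, 15.121, 91.903, -0.001, 72.978, -2.114]}
0.017
```

```bash
python3 - <<'E'
import cv2
a=cv2.imread("pics/scene0.png")[150:340,150:450]
cv2.imwrite("pics/a.png",cv2.resize(a,(800,507),interpolation=3))
a=cv2.imread("pics/top0.png")[90:310,150:460]
cv2.imwrite("pics/b.png",cv2.resize(a,(800,568),interpolation=3))
E
```

```text
(no output)
```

View pics/a.png

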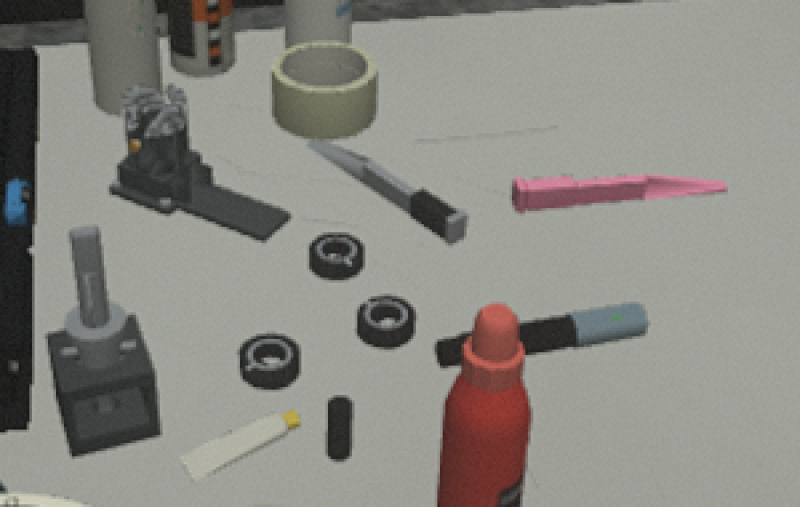

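View pics/b.png

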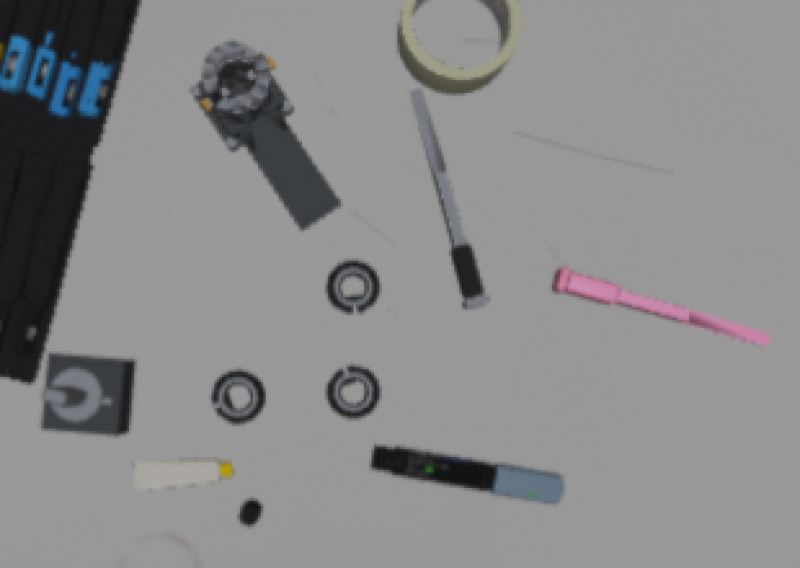

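```bash
cat >> h.py <<'E'
def ortho(cam,im,x,y,z,half=.03,n=240):
    # rows: +x up, cols: -y right
    g=np.linspace(half,-half,n);X,Y=np.meshgrid(x+g,y+g,indexing="ij")
    p=px(cam,np.stack([X.ravel(),Y.ravel(),np.full(n*n,z)],1)).astype(np.float32).reshape(n,n,2)
    return cv2.remap(im,p[...,0],p[...,1],cv2.INTER_CUBIC)
E
python3 - <<'E'
from h import *
im={c:cv2.imread(f"pics/{c}0.png") for c in("scene","top")}
W=[(.4005,-.2495),(.408,-.3475),(.486,-.345)]
rows=[np.hstack([ortho(c,im[c],x,y,.014,.03,190) for x,y in W]+[ortho(c,im[c],.404,-.131,.061,.045,190)]) for c in("top","scene")]
o=np.vstack(rows)
cv2.imwrite("pics/c.png",o)
t=cv2.resize(im["top"],(800,600))
cv2.imwrite("pics/d.png",t)
# apron
ae=w("top",(274.6,173.9),.008);print("apron end",ae)
E
```

```text
apron end [ 0.545835   -0.31611886  0.008     ]
```

View pics/c.png

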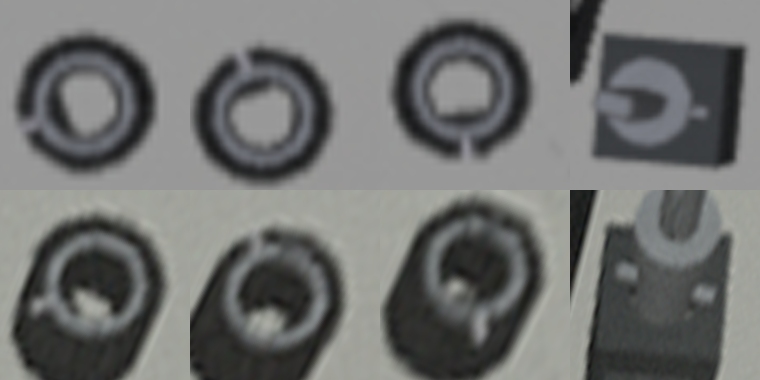

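View pics/d.png

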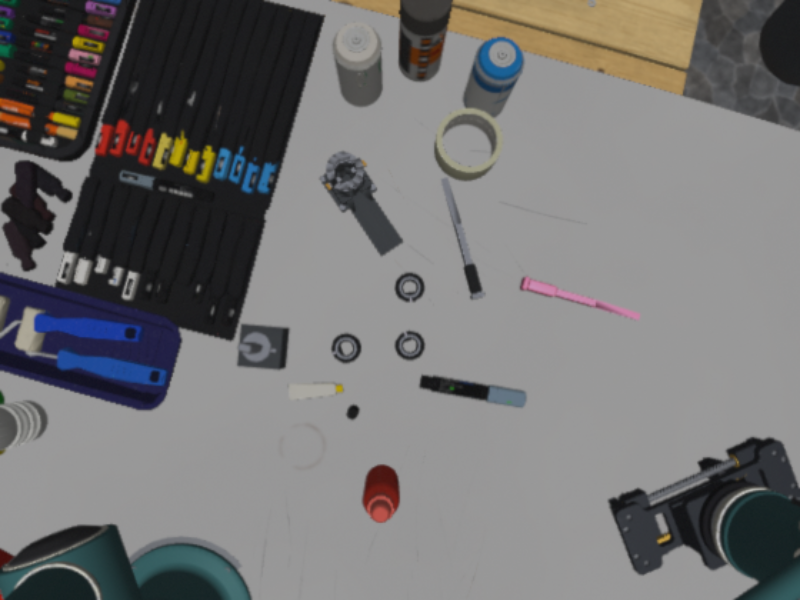

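```bash
python3 - <<'E'
from h import *
s=cv2.imread("pics/scene0.png")
a=cv2.resize(s[225:320,160:220],(378,598),interpolation=2)
t=cv2.imread("pics/top0.png")
b=cv2.resize(t[225:265,160:205],(405,360),interpolation=2)
o=np.zeros((598,790,3),np.uint8);o[:,:378]=a;o[:360,380:785]=b
o[365:598,380:690]=cv2.resize(s,(310,233))
cv2.imwrite("pics/e.png",o)
for c,ax in (("scene",None),("top",None)):
  for z in (.061,.086,.128,.158): print(c,z,px(c,[.404,-.131,z]).round(1))
print(w("scene",(197,189),0))
E
```

```text
scene 0.061 [[186.6 280.3]]
scene 0.086 [[185.2 269.4]]
scene 0.128 [[182.8 250.2]]
scene 0.158 [[180.9 235.8]]
top 0.061 [[182.8 240.8]]
top 0.086 [[180.3 241. ]]
top 0.128 [[175.7 241.3]]
top 0.158 [[172.2 241.5]]
[ 0.79550863 -0.26723957  0.        ]
```

View pics/e.png

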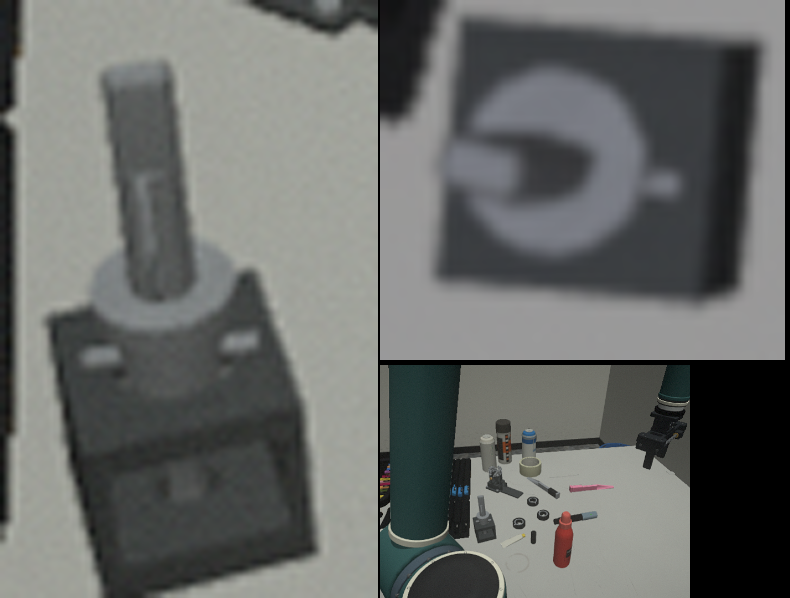

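```bash
cat >> h.py <<'E'
def plan(g,targets,vmax=40,start=None):
    """targets: list of (x,y,z,yawdeg[,vmax]); prints rows in calls of 5"""
    s=monitor.observe();p=np.array(s["tcp_pos"],float);yaw=s["orientation"][2]
    if start is not None:p=np.array(start[:3],float);yaw=start[3]
    rows=[]
    for T in targets:
        v=T[4] if len(T)>4 else vmax
        d=np.array(T[:3])-p;dy=(T[3]-yaw)
        n=max(1,int(np.ceil(max(np.linalg.norm(d)*1000/v,abs(dy)/8))))
        y0=yaw;p0=p.copy()
        for k in range(1,n+1):
            tgt=p0+d*k/n;e=(tgt-p)*1000;a=np.radians(yaw)
            c,si=np.cos(a),np.sin(a)
            r=[round(c*e[0]+si*e[1],1),round(si*e[0]-c*e[1],1),round(-e[2],1)]
            tw=round(-np.radians(y0+dy*k/n-yaw),3)
            p=p+np.array([c*r[0]+si*r[1],si*r[0]-c*r[1],-r[2]])/1000;yaw-=np.degrees(tw)
            rows.append([g]+[float(q) for q in r]+[float(tw)])
    for i in range(0,len(rows),5):print(str(sum(rows[i:i+5],[])).replace(" ","").replace(".0,",",").replace(".0]","]"))
E
python3 - <<'E'
from h import *
plan(.7,[(.4025,-.1305,.24,73.4),(.4025,-.1305,.2,73.4)])
E
```

```text
[0.7,23.5,-29.2,-0.5,-0.065,0.7,25.3,-27.6,-0.5,-0.065,0.7,27.1,-25.9,-0.5,-0.066,0.7,28.7,-24,-0.5,-0.065,0.7,30.2,-22.1,-0.5,-0.065]
[0.7,31.6,-20.2,-0.5,-0.065,0.7,32.8,-18,-0.6,-0.066,0.7,33.9,-15.8,-0.5,-0.065,0.7,34.9,-13.6,-0.5,-0.065,0.7,35.7,-11.3,-0.5,-0.065]
[0.7,36.4,-8.9,-0.5,-0.066,0.7,36.9,-6.6,-0.5,-0.065,0.7,37.2,-4.1,-0.5,-0.065,0.7,37.4,-1.7,-0.5,-0.065,0.7,0,0,40,-0]
```

{"method": "play_rows", "body": {"commands": [0.7, 23.5, -29.2, -0.5, -0.065, 0.7, 25.3, -27.6, -0.5, -0.065, 0.7, 27.1, -25.9, -0.5, -0.066, 0.7, 28.7, -24, -0.5, -0.065, 0.7, 30.2, -22.1, -0.5, -0.065]}}

```text
t: 1.9
tcp_pos: [0.3001, -0.4502, 0.2355]
orientation: [180.0, -0.0, 39.9]
wrist_force: [0.1, 0.3, 0.2]
gripper_width: 0.699
finger_force: 0.0
```

{"method": "play_rows", "body": {"commands": [0.7, 31.6, -20.2, -0.5, -0.065, 0.7, 32.8, -18, -0.6, -0.066, 0.7, 33.9, -15.8, -0.5, -0.065, 0.7, 34.9, -13.6, -0.5, -0.065, 0.7, 35.7, -11.3, -0.5, -0.065]}}

```text
t: 2.4
tcp_pos: [0.3571, -0.2718, 0.2383]
orientation: [180.0, 0.0, 58.6]
wrist_force: [0.8, 0.4, 0.2]
gripper_width: 0.696
finger_force: 0.0
```

{"method": "play_rows", "body": {"commands": [0.7, 36.4, -8.9, -0.5, -0.066, 0.7, 36.9, -6.6, -0.5, -0.065, 0.7, 37.2, -4.1, -0.5, -0.065, 0.7, 37.4, -1.7, -0.5, -0.065, 0.7, 0, 0, 20, 0]}}

```text
t: 2.9
tcp_pos: [0.4055, -0.1278, 0.223]
orientation: [179.6, -0.1, 73.7]
wrist_force: [0.8, -1.7, -0.0]
gripper_width: 0.695
finger_force: 0.0
```

{"method": "play_rows", "body": {"commands": [0.7, 0, 0, 20, 0, 0.7, 0, 0, 0, 0, 0.7, 0, 0, 0, 0]}}

```text
t: 3.2
tcp_pos: [0.4023, -0.1304, 0.2001]
orientation: [-180.0, -0.0, 73.4]
wrist_force: [-0.2, 0.1, -0.4]
gripper_width: 0.706
finger_force: 0.0
```

```bash
python3 - <<'E'
from h import *
st()
im={}
for c in("scene","top"): im[c]=grab_frame(c)[:,:,::-1].copy();cv2.imwrite(f"pics/{c}1.png",im[c])
for n,z in dict(arbor_top=.158,arbor_pin=.061).items():
  for c in("scene","top"): print(n,c,[(np.round(q["xy"],1).tolist(),round(q["score"],2),np.round(w(c,q["xy"],z)[:2],3).tolist()) for q in landmark_of(c,n)[:3]])
a=cv2.resize(im["scene"][180:320,130:250],(480,560),interpolation=2)
cv2.imwrite("pics/f.png",a)
E
```

```text
{'t': 3.2, 'tcp_pos': [0.402, -0.13, 0.2], 'orientation': [-179.968, -0.003, 73.386], 'wrist_force': [-0.211, 0.064, -0.374], 'gripper_width': 0.706, 'finger_force': 0.0, 'qpos': [-21.337, -11.8, 123.077, 0.001, 68.755, -4.723]}
arbor_top scene [([182.0, 239.7], 0.6, [0.393, -0.13])]
arbor_top top [([169.9, 243.4], 0.55, [0.401, -0.127]), ([186.3, 242.8], 0.16, [0.402, -0.156])]
arbor_pin scene [([187.1, 279.6], 0.9, [0.405, -0.132])]
arbor_pin top [([285.7, 241.7], 0.71, [0.401, -0.338]), ([178.8, 240.2], 0.65, [0.405, -0.123])]
```

View pics/f.png

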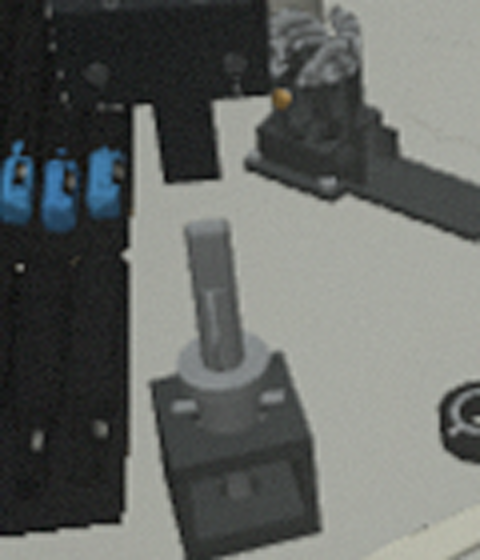

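{"method": "play_rows", "body": {"commands": [0.6, 0, 0, 20, -0.14, 0.6, 0, 0, 20, -0.14, 0.6, 0, 0, 12, -0.14, 0.6, 0, 0, 0, -0.14, 0.6, 0, 0, 0, -0.14]}}

```text
t: 4.0
tcp_pos: [0.4023, -0.1306, 0.1477]
orientation: [-180.0, -0.0, 113.8]
wrist_force: [-0.5, 0.4, -0.1]
gripper_width: 0.6
finger_force: 0.0
```

{"method": "play_rows", "body": {"commands": [0.6, 0, 0, 0, -0.145, 0.6, 0, 0, 0, -0.145, 0.6, 0, 0, 0, -0.145, 0.6, 0, 0, 0, -0.145, 0.6, 0, 0, 0, -0.145]}}

```text
t: 4.5
tcp_pos: [0.4028, -0.1308, 0.1485]
orientation: [180.0, 0.0, 155.3]
wrist_force: [-0.5, -0.6, 0.4]
gripper_width: 0.598
finger_force: 0.0
```

{"method": "play_rows", "body": {"commands": [0.6, 0, 0, 0, -0.146, 0.3, 0, 0, 0, 0, 0, 0, 0, 0, 0, 0, 0, 0, 0, 0, 0, 0, 0, 0, 0], "newtons": 8}}

```text
t: 5.0
tcp_pos: [0.4025, -0.1306, 0.1481]
orientation: [180.0, 0.0, 163.3]
wrist_force: [-0.4, 0.8, -0.2]
gripper_width: 0.259
finger_force: 0.0
```

{"method": "play_rows", "body": {"commands": [0, 0, 0, 0, 0, 0, 0, 0, 0, 0, 0, 0, 0, 0, 0, 0, 0, 0, 0, 0, 0, 0, 0, 0, 0]}}

```text
t: 5.5
tcp_pos: [0.4025, -0.1305, 0.148]
orientation: [180.0, 0.0, 163.4]
wrist_force: [-0.0, 0.3, 0.4]
gripper_width: 0.19
finger_force: 8.0
```

{"method": "play_rows", "body": {"commands": [0.6, 0, 0, 0, 0, 0.6, 0, 0, 0, 0, 0.6, 0, 0, 0, 0, 0.6, 0, 0, 0, 0.145, 0.6, 0, 0, 0, 0.145]}}

```text
t: 6.0
tcp_pos: [0.4025, -0.1305, 0.148]
orientation: [-180.0, -0.0, 146.4]
wrist_force: [0.0, 0.2, -0.1]
gripper_width: 0.594
finger_force: 0.0
```

{"method": "play_rows", "body": {"commands": [0.5, 0, 0, 0, 0.145, 0.5, 0, 0, 0, 0.145, 0.5, 0, 0, 0, 0.145, 0.5, 0, 0, 0, 0.145, 0.5, 0, 0, 0, 0.145]}}

```text
t: 6.5
tcp_pos: [0.4025, -0.1305, 0.148]
orientation: [-180.0, -0.0, 104.9]
wrist_force: [-0.1, 0.6, 0.4]
gripper_width: 0.501
finger_force: 0.0
```

{"method": "play_rows", "body": {"commands": [0.5, 0, 0, 0, 0.14, 0.5, 0, 0, 0, 0.14, 0.5, 0, 0, 0, 0.14, 0.3, 0, 0, 0, 0.136, 0, 0, 0, 0, 0]}}

```text
t: 7.0
tcp_pos: [0.4025, -0.1305, 0.148]
orientation: [-180.0, 0.0, 73.4]
wrist_force: [-0.6, -0.3, 0.6]
gripper_width: 0.343
finger_force: 0.0
```

{"method": "play_rows", "body": {"commands": [0, 0, 0, 0, 0, 0, 0, 0, 0, 0, 0, 0, 0, 0, 0, 0, 0, 0, 0, 0, 0, 0, 0, 0, 0], "newtons": 40}}

```text
t: 7.5
tcp_pos: [0.4025, -0.1305, 0.148]
orientation: [-180.0, 0.0, 73.4]
wrist_force: [0.4, 1.1, -0.1]
gripper_width: 0.098
finger_force: 40.0
```

{"method": "play_rows", "body": {"commands": [0, 0, 0, 0, 0, 0, 0, 0, 0, 0, 0, 0, 0, -20, 0, 0, 0, 0, -30, 0, 0, 0, 0, -30, 0]}}

```text
t: 8.0
tcp_pos: [0.4013, -0.13, 0.2275]
orientation: [-179.8, -0.0, 73.4]
wrist_force: [0.1, -0.9, -3.1]
gripper_width: 0.094
finger_force: 40.0
```

{"method": "play_rows", "body": {"commands": [0, 0, 0, -20, 0, 0, 0, 0, 0, 0, 0, 0, 0, 0, 0]}}

```text
t: 8.3
tcp_pos: [0.4022, -0.1304, 0.2472]
orientation: [-180.0, -0.0, 73.4]
wrist_force: [0.6, 0.4, -3.0]
gripper_width: 0.092
finger_force: 40.0
```

```bash
python3 - <<'E'
from h import *
st();s=monitor.observe();P=np.array(s["tcp_pos"])
im={}
for c in("scene","top"):
    im[c]=grab_frame(c)[:,:,::-1].copy();cv2.imwrite(f"pics/{c}2.png",im[c])
z0=P[2]-.142
for n,z in dict(arbor=z0,arbor_pin=z0+.055,socket_rim=.089,socket_slot=.008,socket=0).items():
  for c in("scene","top"): print(n,c,[(np.round(q["xy"],1).tolist(),round(q["score"],2),np.round(w(c,q["xy"],z)[:2],3).tolist()) for q in landmark_of(c,n)[:3]])
o=np.hstack([ortho("top",im["top"],.62,-.27,.008,.1,400),ortho("top",im["top"],.65,-.25,.089,.04,400)])
cv2.imwrite("pics/g.png",o)
E
```

```text
{'t': 8.3, 'tcp_pos': [0.402, -0.13, 0.247], 'orientation': [-179.964, -0.005, 73.388], 'wrist_force': [0.618, 0.42, -3.039], 'gripper_width': 0.092, 'finger_force': 39.992, 'qpos': [-21.338, -13.796, 119.623, 0.002, 74.209, -4.727]}
arbor scene [([185.5, 259.4], 0.55, [0.407, -0.134])]
arbor top [([176.7, 245.1], 0.74, [0.396, -0.128])]
arbor_pin scene [([181.2, 234.8], 0.86, [0.403, -0.132])]
arbor_pin top [([172.2, 240.5], 0.6, [0.406, -0.132])]
socket_rim scene [([208.8, 184.7], 0.78, [0.657, -0.259])]
socket_rim top [([240.4, 117.3], 0.81, [0.648, -0.248])]
socket_slot scene [([295.6, 267.3], 0.61, [0.41, -0.35]), ([225.8, 220.8], 0.57, [0.62, -0.281])]
socket_slot top [([256.7, 139.7], 0.9, [0.62, -0.278])]
socket scene [([213.0, 218.0], 0.68, [0.654, -0.261])]
socket top [([245.6, 127.8], 0.63, [0.648, -0.253])]
```

View pics/g.png

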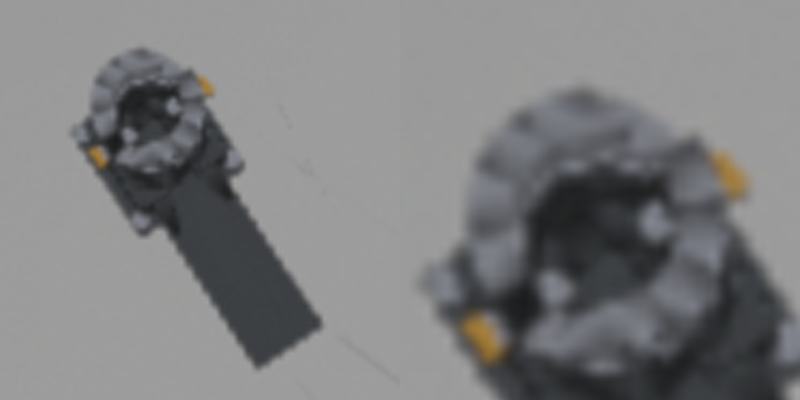

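```bash
python3 - <<'E'
from h import *
print(px("scene",[[.645,-.248,.089],[.65,-.253,.089]]).round(1),tri((208,184.4),(239,118)))
plan(0,[(.4022,-.1304,.29,73.4),(.647,-.25,.29,159)],30)
E
```

```text
[[205.9 188.1]
 [207.4 186.6]] [ 0.64231507 -0.24927527  0.10002661]
[0,0,-0.2,-21,-0,0,0,-0.1,-21.1,-0,0,-4.1,24.4,0,-0.136,0,-7.3,23.7,0,-0.136,0,-10.5,22.4,0,-0.136]
[0,-13.4,20.9,0,-0.135,0,-16.1,18.8,0,-0.136,0,-18.5,16.5,0,-0.136,0,-20.5,13.8,0,-0.136,0,-22.3,10.9,0,-0.136]
[0,-23.5,7.8,0,-0.136,0,-24.3,4.5,0,-0.135,0,-24.7,1.2,0,-0.136]
```

{"method": "play_rows", "body": {"commands": [0, 0, 0, -21, 0, 0, 0, 0, -21, 0, 0, -4.1, 24.4, 0, -0.136, 0, -7.3, 23.7, 0, -0.136, 0, -10.5, 22.4, 0, -0.136]}}

```text
t: 9.4
tcp_pos: [0.4701, -0.1636, 0.2905]
orientation: [179.9, 0.0, 97.1]
wrist_force: [0.2, -0.6, -2.9]
gripper_width: 0.094
finger_force: 40.0
```

{"method": "play_rows", "body": {"commands": [0, -13.4, 20.9, 0, -0.135, 0, -16.1, 18.8, 0, -0.136, 0, -18.5, 16.5, 0, -0.136, 0, -20.5, 13.8, 0, -0.136, 0, -22.3, 10.9, 0, -0.136]}}

```text
t: 9.9
tcp_pos: [0.5815, -0.218, 0.2897]
orientation: [-180.0, -0.0, 136.0]
wrist_force: [-0.4, 0.6, -2.2]
gripper_width: 0.098
finger_force: 40.0
```

{"method": "play_rows", "body": {"commands": [0, -23.5, 7.8, 0, -0.136, 0, -24.3, 4.5, 0, -0.135, 0, -24.7, 1.2, 0, -0.136, 0, 0, 0, 20, 0, 0, 0, 0, 20, 0]}}

```text
t: 10.4
tcp_pos: [0.6486, -0.2507, 0.2498]
orientation: [-180.0, 0.1, 159.0]
wrist_force: [-1.2, 1.3, -2.7]
gripper_width: 0.093
finger_force: 40.0
```

{"method": "play_rows", "body": {"commands": [0, 0, 0, 0, 0, 0, 0, 0, 0, 0]}}

```text
t: 10.6
tcp_pos: [0.6469, -0.2499, 0.2492]
orientation: [180.0, -0.1, 159.0]
wrist_force: [0.2, -0.2, -2.8]
gripper_width: 0.096
finger_force: 40.0
```

```bash
python3 - <<'E'
from h import *
st();s=monitor.observe();P=np.array(s["tcp_pos"])
im={}
for c in("scene","top"):
    im[c]=grab_frame(c)[:,:,::-1].copy();cv2.imwrite(f"pics/{c}3.png",im[c])
z0=P[2]-.142
for n,z in dict(arbor=z0,arbor_pin=z0+.055,socket_rim=.089).items():
  for c in("scene","top"): print(n,c,[(np.round(q["xy"],1).tolist(),round(q["score"],2),np.round(w(c,q["xy"],z)[:2],3).tolist()) for q in landmark_of(c,n)[:3]])
print(px("scene",[[P[0],P[1],z0],[P[0],P[1],z0+.055]]).round(1))
o=np.hstack([cv2.resize(im["scene"][140:250,160:270],(400,400),interpolation=2),cv2.resize(im["top"][75:175,200:300],(400,400),interpolation=2)])
cv2.imwrite("pics/i.png",o)
E
```

```text
{'t': 10.6, 'tcp_pos': [0.647, -0.25, 0.249], 'orientation': [179.996, -0.11, 158.981], 'wrist_force': [0.236, -0.212, -2.835], 'gripper_width': 0.096, 'finger_force': 39.978, 'qpos': [-23.18, 16.675, 88.228, -0.0, 75.207, -92.161]}
arbor scene [([210.4, 175.4], 0.62, [0.664, -0.266])]
arbor top []
arbor_pin scene [([205.4, 155.7], 0.71, [0.654, -0.256])]
arbor_pin top [([238.6, 102.2], 0.84, [0.657, -0.25]), ([216.4, 269.3], 0.54, [0.355, -0.211])]
socket_rim scene [([227.0, 223.2], 0.72, [0.5, -0.243]), ([294.8, 269.5], 0.46, [0.321, -0.301])]
socket_rim top [([240.0, 117.7], 0.96, [0.647, -0.247])]
[[205.9 180.3]
 [203.9 157.7]]
```

View pics/i.png

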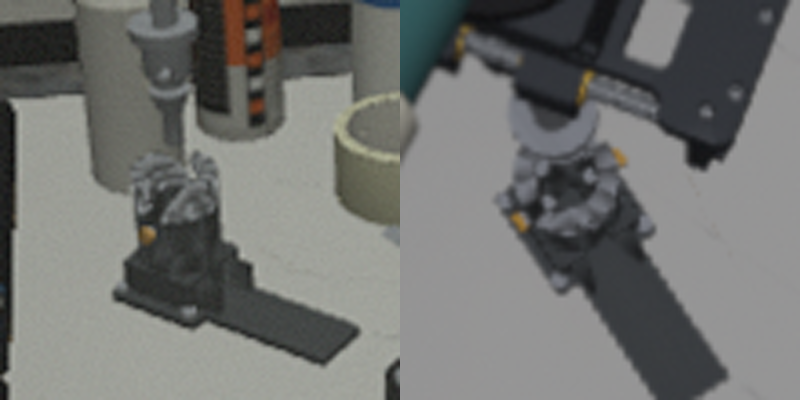

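{"method": "play_rows", "body": {"commands": [0, 1.6, 0, 14, 0, 0, 0, 0, 14, 0, 0, 0, 0, 14, 0, 0, 0, 0, 14, 0, 0, 0, 0, 6, 0]}}

```text
t: 11.5
tcp_pos: [0.6443, -0.2488, 0.1844]
orientation: [180.0, -0.3, 159.0]
wrist_force: [-1.1, 0.5, -2.8]
gripper_width: 0.098
finger_force: 40.0
```

{"method": "play_rows", "body": {"commands": [0, 0, 0, 3, 0, 0, 0, 0, 2, 0, 0, 0, 0, 0, 0]}}

```text
t: 11.8
tcp_pos: [0.6461, -0.2496, 0.1833]
orientation: [-180.0, 0.0, 159.0]
wrist_force: [-1.2, 0.5, -2.2]
gripper_width: 0.096
finger_force: 40.0
```

{"method": "play_rows", "body": {"commands": [0, 0, 0, 2, 0, 0, 0, 0, 2, 0, 0, 0, 0, 1, 0, 0, 0, 0, 1, 0, 0, 0, 0, 0, 0]}}

```text
t: 12.3
tcp_pos: [0.6457, -0.2494, 0.1768]
orientation: [180.0, -0.0, 159.0]
wrist_force: [0.2, 1.1, -3.5]
gripper_width: 0.1
finger_force: 40.0
```

{"method": "play_rows", "body": {"commands": [0, 0, 0, 1, 0.035, 0, 0, 0, 1, 0.035, 0, 0, 0, 1, 0.035, 0, 0, 0, 1, 0.035, 0, 0, 0, 0, 0]}}

```text
t: 12.8
tcp_pos: [0.6458, -0.2494, 0.173]
orientation: [180.0, -0.0, 151.0]
wrist_force: [-0.2, 0.3, -3.2]
gripper_width: 0.094
finger_force: 40.0
```

{"method": "play_rows", "body": {"commands": [0, 0, 0, 1, 0.035, 0, 0, 0, 1, 0.035, 0, 0, 0, 1, 0.035, 0, 0, 0, 1, 0.035, 0, 0, 0, 1, 0.035]}}

```text
t: 13.3
tcp_pos: [0.6467, -0.2498, 0.1697]
orientation: [180.0, 0.1, 140.9]
wrist_force: [-0.1, -0.1, 2.1]
gripper_width: 0.094
finger_force: 40.0
```

{"method": "play_rows", "body": {"commands": [0, 0, 0, 1, 0.035, 0, 0, 0, 1, 0.035, 0, 0, 0, 1, 0.035, 0, 0, 0, 0, 0]}}

```text
t: 13.7
tcp_pos: [0.6469, -0.2499, 0.167]
orientation: [179.9, 0.2, 135.0]
wrist_force: [0.7, 0.0, 3.1]
gripper_width: 0.094
finger_force: 40.0
```

{"method": "play_rows", "body": {"commands": [0, 0, 0, 1, 0, 0, 0, 0, 1, 0, 0, 0, 0, 0, 0]}}

```text
t: 14.0
tcp_pos: [0.6451, -0.2491, 0.1615]
orientation: [-180.0, -0.1, 134.9]
wrist_force: [0.8, 0.1, -5.9]
gripper_width: 0.098
finger_force: 40.0
```

{"method": "play_rows", "body": {"commands": [0, 0, 0, 1, 0.035, 0, 0, 0, 1, 0.035, 0, 0, 0, 1, 0.035, 0, 0, 0, 1, 0, 0, 0, 0, 0, 0]}}

```text
t: 14.5
tcp_pos: [0.6457, -0.2498, 0.1592]
orientation: [-180.0, 0.0, 129.0]
wrist_force: [-0.4, -0.9, 1.6]
gripper_width: 0.096
finger_force: 40.0
```

{"method": "play_rows", "body": {"commands": [0, 0, 0, 1, 0.035, 0, 0, 0, 1, 0.035, 0, 0, 0, 1, 0, 0, 0, 0, 0, 0, 0, 0, 0, 0, 0]}}

```text
t: 15.0
tcp_pos: [0.6469, -0.2503, 0.1591]
orientation: [179.9, 0.2, 124.9]
wrist_force: [-2.6, -0.4, 8.5]
gripper_width: 0.096
finger_force: 40.0
```

{"method": "play_rows", "body": {"commands": [0, 0, 0, 1, 0, 0, 0, 0, 1, 0, 0, 0, 0, 1, 0, 0, 0, 0, 1, 0, 0, 0, 0, 0, 0]}}

```text
t: 15.5
tcp_pos: [0.6484, -0.2509, 0.1589]
orientation: [179.8, 0.4, 124.9]
wrist_force: [-4.5, 0.7, 20.1]
gripper_width: 0.099
finger_force: 40.1
```

```bash
python3 - <<'E'
from h import *
st()
im={}
for c in("scene","top"):
    im[c]=grab_frame(c)[:,:,::-1].copy();cv2.imwrite(f"pics/{c}4.png",im[c])
o=np.hstack([cv2.resize(im["scene"][130:230,160:260],(400,400),interpolation=2),cv2.resize(im["top"][75:175,200:300],(400,400),interpolation=2)])
cv2.imwrite("pics/j.png",o)
E
```

```text
{'t': 15.5, 'tcp_pos': [0.648, -0.251, 0.159], 'orientation': [179.767, 0.418, 124.941], 'wrist_force': [-4.518, 0.712, 20.074], 'gripper_width': 0.099, 'finger_force': 40.081, 'qpos': [-23.194, 19.853, 93.8, -0.024, 65.869, -58.126]}
```

View pics/j.png

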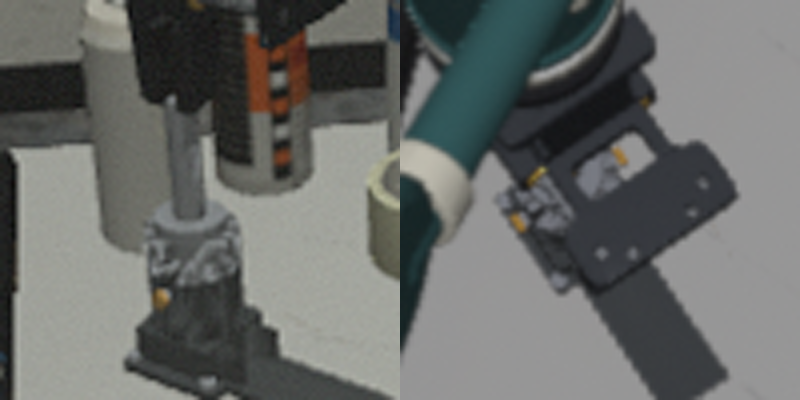

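{"method": "play_rows", "body": {"commands": [0, 0, 0, -3, 0, 0, 0, 0, -3, 0, 0, 0, 0, 0, 0, 0, 0, 0, 0, 0]}}

```text
t: 16.0
tcp_pos: [0.6465, -0.2499, 0.159]
orientation: [180.0, 0.1, 124.9]
wrist_force: [-0.1, -0.9, 5.1]
gripper_width: 0.097
finger_force: 40.0
```

```bash
python3 -c "
from h import *
st()"
```

```text
{'t': 16.0, 'tcp_pos': [0.646, -0.25, 0.159], 'orientation': [179.951, 0.1, 124.909], 'wrist_force': [-0.088, -0.883, 5.084], 'gripper_width': 0.097, 'finger_force': 40.001, 'qpos': [-23.189, 19.849, 93.789, -0.012, 66.251, -58.093]}
```

{"method": "play_rows", "body": {"commands": [0.4, 0, 0, 0, 0, 0.4, 0, 0, 0, 0, 0.4, 0, 0, 0, 0, 0.4, 0, 0, -20, 0, 0.4, 0, 0, -30, 0]}}

```text
t: 16.5
tcp_pos: [0.6436, -0.2483, 0.2044]
orientation: [-179.8, -0.4, 124.9]
wrist_force: [0.5, -0.2, 0.7]
gripper_width: 0.399
finger_force: 0.0
```

{"method": "play_rows", "body": {"commands": [0.65, 0, 0, -30, 0, 0.65, 0, 0, 0, 0, 0.65, 0, 0, 0, 0]}}

```text
t: 16.8
tcp_pos: [0.646, -0.2494, 0.2382]
orientation: [180.0, 0.0, 124.9]
wrist_force: [-0.5, 0.3, -0.5]
gripper_width: 0.64
finger_force: 0.0
```

```bash
cat >> h.py <<'E'
def wheels():
    im=grab_frame("top")[:,:,::-1].copy(); out=[]
    L=[q["xy"] for q in landmark_of("top","wheel_1") if q["score"]>.3]
    for xy in L:
        x,y=w("top",xy,.0)[:2]; c=np.array([x,y])
        for _ in range(3):
            g=cv2.cvtColor(ortho("top",im,c[0],c[1],.014,.034,340),cv2.COLOR_BGR2GRAY)
            m=(g<85).astype(np.uint8);k=cv2.findContours(m,cv2.RETR_EXTERNAL,cv2.CHAIN_APPROX_NONE)[0]
            if not k:break
            k=max(k,key=cv2.contourArea);(u,v),r=cv2.minEnclosingCircle(cv2.convexHull(k))
            c=c+np.array([170-v,170-u])*.0002
        g=cv2.cvtColor(ortho("top",im,c[0],c[1],.014,.034,340),cv2.COLOR_BGR2GRAY).astype(float)
        A=np.radians(np.arange(0,360,1));f=np.zeros(360)
        for r in np.arange(16,20,.5):
            f+=g[(170-r*5*np.cos(A)).astype(int),(170-r*5*np.sin(A)).astype(int)]
        f=f-np.median(f);i=f.argmax();d=np.arange(-25,26);ww=np.clip(f[(i+d)%360]-.35*f.max(),0,None)
        out.append((c.round(4).tolist(),round(r_:=r*1,1),round(float(i+(ww*d).sum()/ww.sum()),1),round(f.max()/8,0)))
        print("net",np.round([x,y],4),"fit",c.round(4),"ang",out[-1][2],"peak",out[-1][3])
    return im
E
python3 - <<'E'
from h import *
st();im=wheels();cv2.imwrite("pics/top5.png",im)
grab_frame("scene")
for q in landmark_of("scene","wheel_1")[:4]:print(np.round(w("scene",q["xy"],0)[:2],4),q["score"])
for q in landmark_of("scene","arbor_top")[:1]:print(np.round(w("scene",q["xy"],.169)[:2],4),q["score"])
E
```

```text
{'t': 16.8, 'tcp_pos': [0.646, -0.249, 0.238], 'orientation': [179.964, 0.039, 124.903], 'wrist_force': [-0.521, 0.271, -0.476], 'gripper_width': 0.64, 'finger_force': 0.0, 'qpos': [-23.174, 16.792, 89.236, 0.011, 73.92, -58.08]}
net [ 0.3954 -0.2456] fit [ 0.398  -0.2466] ang 111.5 peak 71.0
net [ 0.489  -0.3388] fit [ 0.4877 -0.3407] ang 185.0 peak 87.0
net [ 0.3973 -0.3437] fit [ 0.4016 -0.3405] ang 19.7 peak 80.0
[ 0.4042 -0.349 ] 0.86
[ 0.3954 -0.253 ] 0.78
[ 0.4922 -0.3492] 0.59
[ 0.6288 -0.2784] 0.28
[ 0.6504 -0.2511] 0.66
```

```bash
python3 - <<'E'
from h import *
plan(.65,[(.4895,-.345,.15,20,40),(.4895,-.345,.055,20,35),(.4895,-.345,.020,20,15)],start=(.646,-.2494,.238,124.9))
E
```

```text
[0.65,0.8,-13.1,6.3,0.131,0.65,-0.9,-13,6.3,0.131,0.65,-2.6,-12.9,6.3,0.13,0.65,-4.3,-12.4,6.2,0.131,0.65,-5.8,-11.7,6.3,0.131]
[0.65,-7.4,-10.8,6.3,0.131,0.65,-8.6,-9.9,6.3,0.13,0.65,-9.9,-8.6,6.3,0.131,0.65,-10.9,-7.2,6.3,0.131,0.65,-11.8,-5.7,6.3,0.131]
[0.65,-12.4,-4.2,6.2,0.131,0.65,-12.9,-2.5,6.3,0.13,0.65,-13,-0.8,6.3,0.131,0.65,-13.1,0.9,6.3,0.131,0.65,-0,-0,31.7,-0]
[0.65,-0,-0,31.6,-0,0.65,-0,-0,31.7,-0,0.65,-0,-0,11.7,-0,0.65,-0,-0,11.6,-0,0.65,-0,-0,11.7,-0]
```

{"method": "play_rows", "body": {"commands": [0.65, 0.8, -13.1, 6.3, 0.131, 0.65, -0.9, -13, 6.3, 0.131, 0.65, -2.6, -12.9, 6.3, 0.13, 0.65, -4.3, -12.4, 6.2, 0.131, 0.65, -5.8, -11.7, 6.3, 0.131]}}

```text
t: 17.55
tcp_pos: [0.5888, -0.2835, 0.2051]
orientation: [-179.9, -0.0, 87.1]
wrist_force: [0.7, -0.3, -1.0]
gripper_width: 0.648
finger_force: 0.0
```

{"method": "play_rows", "body": {"commands": [0.65, -7.4, -10.8, 6.3, 0.131, 0.65, -8.6, -9.9, 6.3, 0.13, 0.65, -9.9, -8.6, 6.3, 0.131, 0.65, -10.9, -7.2, 6.3, 0.131, 0.65, -11.8, -5.7, 6.3, 0.131]}}

```text
t: 18.05
tcp_pos: [0.5329, -0.3176, 0.1737]
orientation: [-179.9, 0.0, 49.6]
wrist_force: [-0.2, -0.3, 0.1]
gripper_width: 0.65
finger_force: 0.0
```

{"method": "play_rows", "body": {"commands": [0.65, -12.4, -4.2, 6.2, 0.131, 0.65, -12.9, -2.5, 6.3, 0.13, 0.65, -13, -0.8, 6.3, 0.131, 0.65, -13.1, 0.9, 6.3, 0.131, 0.65, 0, 0, 31.7, 0]}}

```text
t: 18.55
tcp_pos: [0.4902, -0.3474, 0.1207]
orientation: [179.7, -0.2, 19.8]
wrist_force: [0.7, -0.5, -0.2]
gripper_width: 0.648
finger_force: 0.0
```

{"method": "play_rows", "body": {"commands": [0.65, 0, 0, 31.6, 0, 0.65, 0, 0, 31.7, 0, 0.65, 0, 0, 11.7, 0, 0.65, 0, 0, 11.6, 0, 0.65, 0, 0, 11.7, 0]}}

```text
t: 19.05
tcp_pos: [0.4899, -0.3455, 0.02]
orientation: [179.9, -0.0, 20.0]
wrist_force: [0.5, 0.2, 1.1]
gripper_width: 0.649
finger_force: 0.0
```

{"method": "play_rows", "body": {"commands": [0.65, 0, 0, 0, 0, 0, 0, 0, 0, 0, 0, 0, 0, 0, 0, 0, 0, 0, 0, 0, 0, 0, 0, 0, 0], "newtons": 8}}

```text
t: 19.55
tcp_pos: [0.4898, -0.3454, 0.0208]
orientation: [179.9, -0.0, 20.0]
wrist_force: [0.0, -0.6, -1.1]
gripper_width: 0.314
finger_force: 0.0
```

```bash
python3 - <<'E'
from h import *
st()
im={}
for c in("scene","top"):
    im[c]=grab_frame(c)[:,:,::-1].copy();cv2.imwrite(f"pics/{c}6.png",im[c])
    print(c,[(np.round(q["xy"]).tolist(),np.round(w(c,q["xy"],0)[:2],3).tolist(),round(q["score"],2)) for q in landmark_of(c,"wheel_1")])
cv2.imwrite("pics/k.png",np.hstack([cv2.resize(im["scene"][130:330,180:380],(400,400),interpolation=2),cv2.resize(im["top"][110:310,180:380],(400,400),interpolation=2)]))
E
```

```text
{'t': 19.55, 'tcp_pos': [0.49, -0.345, 0.021], 'orientation': [179.93, -0.044, 19.987], 'wrist_force': [0.046, -0.593, -1.063], 'gripper_width': 0.314, 'finger_force': 0.0, 'qpos': [-37.577, 19.198, 111.252, -0.0, 49.467, 32.436]}
scene [([295.0, 267.0], [0.42, -0.354], 0.88), ([279.0, 248.0], [0.489, -0.352], 0.78), ([278.0, 319.0], [0.306, -0.262], 0.2)]
top [([287.0, 242.0], [0.401, -0.343], 0.63), ([241.0, 242.0], [0.399, -0.245], 0.56)]
```

View pics/k.png

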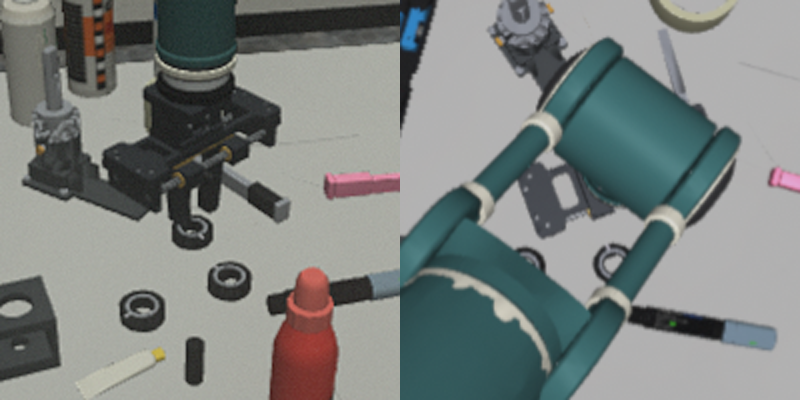

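```bash
python3 - <<'E'
from h import *
a=cv2.imread("pics/scene6.png")
a=cv2.resize(a[195:275,235:325],(720,640),interpolation=2)
P=px("scene",[[.49,-.3455,.004],[.49,-.3455,.02],[.49-.0048,-.3455+.013,.004],[.49+.0048,-.3455-.013,.004]])
print(P)
for u,v in P: cv2.circle(a,(int((u-235)*8),int((v-195)*8)),4,(0,0,255),-1)
cv2.imwrite("pics/l.png",a[:596])
E
```

```text
[[276.07047834 246.94477929]
 [276.13447275 240.91974197]
 [271.45813905 249.81965406]
 [280.60636163 244.11760036]]
```

View pics/l.png

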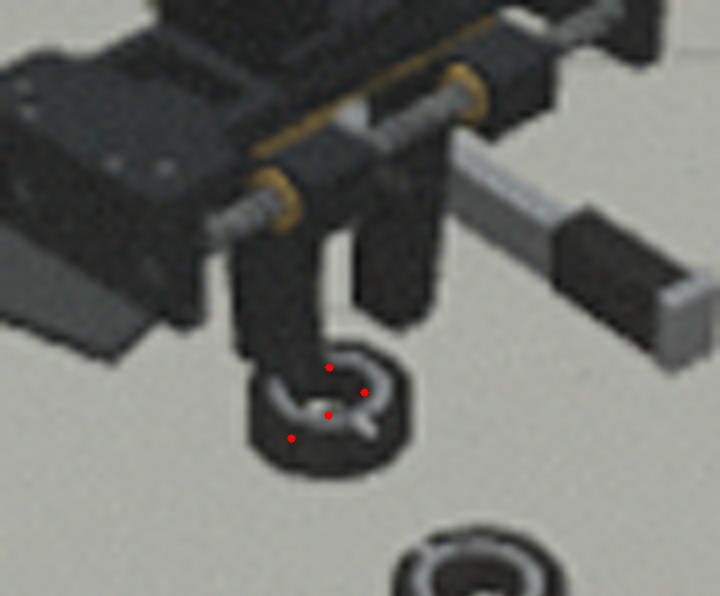

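{"method": "play_rows", "body": {"commands": [0.65, 0, 0, 0, 0, 0.65, 0, 0, 0, 0, 0.65, 0, 0, 0, 0, 0.65, 0, 0, 0, 0, 0.65, 0, 0, 0, 0]}}

```text
t: 20.25
tcp_pos: [0.4893, -0.3451, 0.02]
orientation: [-180.0, 0.0, 20.0]
wrist_force: [0.2, 1.1, 0.4]
gripper_width: 0.559
finger_force: 0.0
```

{"method": "play_rows", "body": {"commands": [0.65, 0, 0, 2, 0, 0.65, 0, 0, 2, 0, 0.65, 0, 0, 0, 0]}}

```text
t: 20.55
tcp_pos: [0.489, -0.3448, 0.0155]
orientation: [-180.0, 0.0, 20.0]
wrist_force: [0.1, -0.5, 0.7]
gripper_width: 0.647
finger_force: 0.0
```

```bash
python3 - <<'E'
from h import *
st()
a=grab_frame("scene")[:,:,::-1];cv2.imwrite("pics/scene7.png",a)
a=cv2.resize(a[195:275,235:325],(720,640),interpolation=2)
cv2.imwrite("pics/m.png",a[:596])
print(px("scene",[[.6463,-.25,z] for z in (.097,.142,.162,.169)]).round(1))
E
```

```text
{'t': 20.55, 'tcp_pos': [0.489, -0.345, 0.016], 'orientation': [-179.957, 0.026, 19.983], 'wrist_force': [0.123, -0.542, 0.682], 'gripper_width': 0.647, 'finger_force': 0.0, 'qpos': [-37.577, 19.598, 111.407, 0.001, 49.045, 32.44]}
[[206.3 184.5]
 [204.8 166.3]
 [204.1 157.9]
 [203.8 154.9]]
```

View pics/m.png

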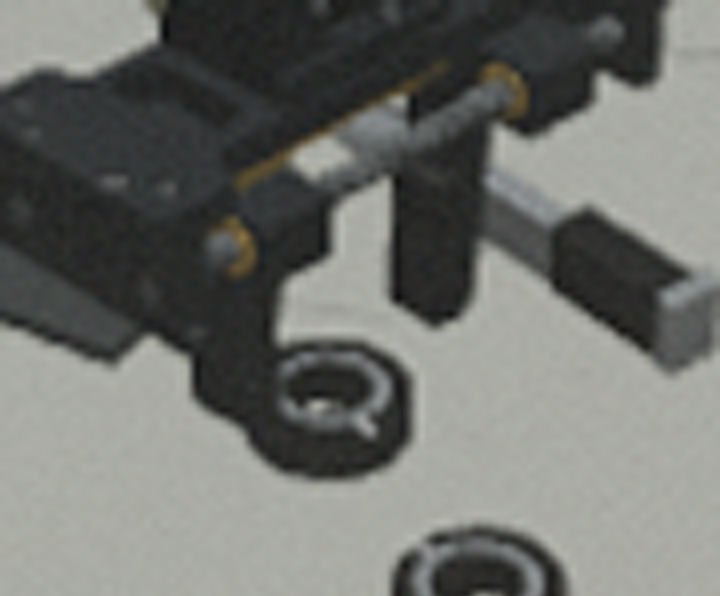

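{"method": "play_rows", "body": {"commands": [0.65, 0, 0, 2, 0, 0.65, 0, 0, 2, 0, 0.65, 0, 0, 0, 0]}}

```text
t: 20.9
tcp_pos: [0.489, -0.3449, 0.0116]
orientation: [-180.0, 0.0, 20.0]
wrist_force: [-1.0, -0.3, 0.0]
gripper_width: 0.653
finger_force: 0.0
```

{"method": "play_rows", "body": {"commands": [0.65, 0, 0, 2, 0, 0.65, 0, 0, 0, 0]}}

```text
t: 21.1
tcp_pos: [0.4891, -0.3449, 0.0097]
orientation: [-180.0, 0.0, 20.0]
wrist_force: [-0.4, 0.8, 0.4]
gripper_width: 0.652
finger_force: 0.0
```

{"method": "play_rows", "body": {"commands": [0.65, 0, 0, 2, 0, 0.65, 0, 0, 2, 0, 0.65, 0, 0, 0, 0]}}

```text
t: 21.4
tcp_pos: [0.489, -0.3449, 0.0056]
orientation: [-180.0, 0.0, 20.0]
wrist_force: [-0.1, 1.1, 0.2]
gripper_width: 0.651
finger_force: 0.0
```

{"method": "play_rows", "body": {"commands": [0.65, 0, 0, 2, 0, 0.65, 0, 0, 2, 0, 0.65, 0, 0, 0, 0]}}

```text
t: 21.7
tcp_pos: [0.489, -0.3449, 0.0016]
orientation: [-180.0, 0.0, 20.0]
wrist_force: [0.4, -0.3, -1.0]
gripper_width: 0.649
finger_force: 0.0
```

```bash
python3 - <<'E'
from h import *
st()
a=grab_frame("scene")[:,:,::-1];cv2.imwrite("pics/scene8.png",a)
a=cv2.resize(a[195:275,235:325],(540,480),interpolation=2)
cv2.imwrite("pics/n.png",a)
E
```

```text
{'t': 21.7, 'tcp_pos': [0.489, -0.345, 0.002], 'orientation': [-179.969, 0.02, 19.985], 'wrist_force': [0.386, -0.276, -0.989], 'gripper_width': 0.649, 'finger_force': 0.0, 'qpos': [-37.576, 20.714, 111.711, -0.0, 47.611, 32.439]}
```

View pics/n.png

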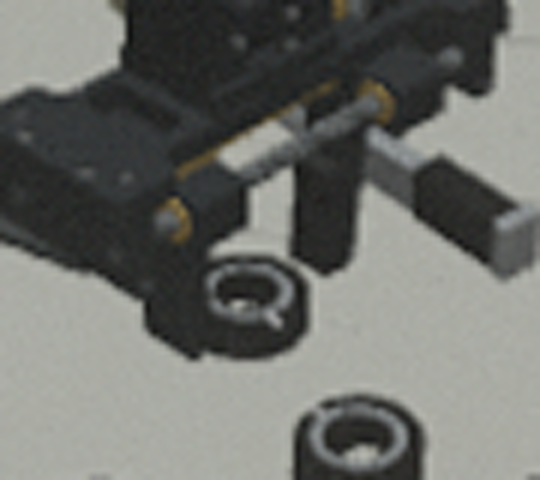

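{"method": "play_rows", "body": {"commands": [0.65, 0, 0, 1, 0, 0.65, 0, 0, 1, 0, 0.65, 0, 0, 0, 0]}}

```text
t: 22.05
tcp_pos: [0.4892, -0.3449, -0.0001]
orientation: [-180.0, 0.0, 20.0]
wrist_force: [0.0, 0.5, -0.5]
gripper_width: 0.65
finger_force: 0.0
```

{"method": "play_rows", "body": {"commands": [0.65, 0, 0, 1, 0, 0.65, 0, 0, 0, 0]}}

```text
t: 22.25
tcp_pos: [0.4892, -0.345, -0.0011]
orientation: [-180.0, 0.0, 20.0]
wrist_force: [-0.4, -1.6, -0.4]
gripper_width: 0.653
finger_force: 0.0
```

{"method": "play_rows", "body": {"commands": [0.65, 0, 0, 1, 0, 0.65, 0, 0, 0, 0]}}

```text
t: 22.45
tcp_pos: [0.4892, -0.345, -0.0021]
orientation: [-180.0, 0.0, 20.0]
wrist_force: [-0.7, 0.3, 1.0]
gripper_width: 0.651
finger_force: 0.0
```

{"method": "play_rows", "body": {"commands": [0.4, 0, 0, 0, 0, 0.4, 0, 0, 0, 0, 0.4, 0, 0, 0, 0, 0.4, 0, 0, 0, 0, 0.4, 0, 0, 0, 0], "newtons": 8}}

```text
t: 22.95
tcp_pos: [0.4893, -0.345, -0.002]
orientation: [-180.0, 0.0, 20.0]
wrist_force: [-0.1, 1.3, -1.3]
gripper_width: 0.489
finger_force: 8.0
```

{"method": "play_rows", "body": {"commands": [0.65, 0, 0, 0, 0, 0.65, 0, 0, 0, 0, 0.65, 0, 0, 0, 0, 0.65, 0, 0, 0, -0.14, 0.65, 0, 0, 0, -0.14]}}

```text
t: 23.45
tcp_pos: [0.4893, -0.3451, -0.0019]
orientation: [180.0, -0.0, 36.4]
wrist_force: [0.9, 0.0, -0.6]
gripper_width: 0.647
finger_force: 0.0
```

{"method": "play_rows", "body": {"commands": [0.65, 0, 0, 0, -0.145, 0.65, 0, 0, 0, -0.145, 0.65, 0, 0, 0, -0.145, 0.65, 0, 0, 0, -0.145, 0.65, 0, 0, 0, -0.145]}}

```text
t: 23.95
tcp_pos: [0.4893, -0.3451, -0.0019]
orientation: [180.0, 0.0, 77.9]
wrist_force: [0.2, 0.3, -0.1]
gripper_width: 0.65
finger_force: 0.0
```

{"method": "play_rows", "body": {"commands": [0.65, 0, 0, 0, -0.14, 0.65, 0, 0, 0, -0.14, 0.65, 0, 0, 0, -0.14, 0.65, 0, 0, 0, -0.145, 0.4, 0, 0, 0, 0]}}

```text
t: 24.45
tcp_pos: [0.4893, -0.3451, -0.002]
orientation: [180.0, 0.0, 110.0]
wrist_force: [-0.1, -0.0, -0.7]
gripper_width: 0.583
finger_force: 0.0
```

{"method": "play_rows", "body": {"commands": [0.4, 0, 0, 0, 0, 0.4, 0, 0, 0, 0, 0.4, 0, 0, 0, 0, 0.4, 0, 0, 0, 0]}}

```text
t: 24.85
tcp_pos: [0.4893, -0.3451, -0.002]
orientation: [180.0, 0.0, 109.9]
wrist_force: [0.5, 0.5, -0.2]
gripper_width: 0.489
finger_force: 8.0
```

```bash
python3 - <<'E'
from h import *
plan(.4,[(.4893,-.3451,.09,109.9,30),(.6463,-.2497,.21,-40,40)],start=(.4893,-.3451,-.002,109.9))
E
```

```text
[0.4,0,0,-23,-0,0.4,0,0,-23,-0,0.4,0,0,-23,-0,0.4,0,0,-23,-0,0.4,1.9,9.5,-6.3,0.138]
[0.4,3.2,9.1,-6.3,0.137,0.4,4.4,8.6,-6.3,0.138,0.4,5.6,7.9,-6.4,0.138,0.4,6.6,7.1,-6.3,0.137,0.4,7.5,6.1,-6.3,0.138]
[0.4,8.2,5,-6.3,0.138,0.4,8.9,3.9,-6.3,0.138,0.4,9.3,2.6,-6.3,0.137,0.4,9.6,1.2,-6.4,0.138,0.4,9.7,-0,-6.3,0.138]
[0.4,9.5,-1.4,-6.3,0.137,0.4,9.3,-2.7,-6.3,0.138,0.4,8.9,-3.9,-6.3,0.138,0.4,8.2,-5.1,-6.3,0.137,0.4,7.4,-6.2,-6.4,0.138]
[0.4,6.6,-7.1,-6.3,0.138,0.4,5.4,-8,-6.3,0.138,0.4,4.4,-8.6,-6.3,0.137]
```

{"method": "play_rows", "body": {"commands": [0.4, 0, 0, 0, 0, 0.4, 0, 0, -23, 0, 0.4, 0, 0, -23, 0, 0.4, 0, 0, -23, 0, 0.4, 0, 0, -23, 0], "newtons": 15}}

```text
t: 25.35
tcp_pos: [0.489, -0.3448, 0.0906]
orientation: [-180.0, -0.0, 109.9]
wrist_force: [0.9, -0.2, -0.7]
gripper_width: 0.486
finger_force: 15.0
```

{"method": "play_rows", "body": {"commands": [0.4, 1.9, 9.5, -6.3, 0.138, 0.4, 3.2, 9.1, -6.3, 0.137, 0.4, 4.4, 8.6, -6.3, 0.138, 0.4, 5.6, 7.9, -6.4, 0.138, 0.4, 6.6, 7.1, -6.3, 0.137]}}

```text
t: 25.85
tcp_pos: [0.5306, -0.3195, 0.1216]
orientation: [-180.0, -0.0, 70.2]
wrist_force: [0.6, 0.2, -0.6]
gripper_width: 0.487
finger_force: 15.0
```

{"method": "play_rows", "body": {"commands": [0.4, 7.5, 6.1, -6.3, 0.138, 0.4, 8.2, 5, -6.3, 0.138, 0.4, 8.9, 3.9, -6.3, 0.138, 0.4, 9.3, 2.6, -6.3, 0.137, 0.4, 9.6, 1.2, -6.4, 0.138]}}

```text
t: 26.35
tcp_pos: [0.5719, -0.2944, 0.1531]
orientation: [-180.0, 0.0, 30.7]
wrist_force: [0.6, -0.1, -1.1]
gripper_width: 0.486
finger_force: 15.0
```

{"method": "play_rows", "body": {"commands": [0.4, 9.7, 0, -6.3, 0.138, 0.4, 9.5, -1.4, -6.3, 0.137, 0.4, 9.3, -2.7, -6.3, 0.138, 0.4, 8.9, -3.9, -6.3, 0.138, 0.4, 8.2, -5.1, -6.3, 0.137]}}

```text
t: 26.85
tcp_pos: [0.6132, -0.2692, 0.1845]
orientation: [-180.0, 0.0, -8.7]
wrist_force: [0.3, -0.7, -0.6]
gripper_width: 0.486
finger_force: 15.0
```

{"method": "play_rows", "body": {"commands": [0.4, 7.4, -6.2, -6.4, 0.138, 0.4, 6.6, -7.1, -6.3, 0.138, 0.4, 5.4, -8, -6.3, 0.138, 0.4, 4.4, -8.6, -6.3, 0.137, 0.4, 0, 0, 0, 0]}}

```text
t: 27.35
tcp_pos: [0.6474, -0.2491, 0.2108]
orientation: [-180.0, -0.1, -39.9]
wrist_force: [-0.4, 0.0, 0.6]
gripper_width: 0.483
finger_force: 15.0
```

```bash
python3 - <<'E'
from h import *
st()
im={}
for c in("scene","top"):
    im[c]=grab_frame(c)[:,:,::-1].copy();cv2.imwrite(f"pics/{c}9.png",im[c])
o=np.hstack([cv2.resize(im["scene"][130:230,160:260],(400,400),interpolation=2),cv2.resize(im["top"][75:175,200:300],(400,400),interpolation=2)])
cv2.imwrite("pics/o.png",o)
E
```

```text
{'t': 27.35, 'tcp_pos': [0.647, -0.249, 0.211], 'orientation': [-179.954, -0.087, -39.927], 'wrist_force': [-0.44, 0.022, 0.592], 'gripper_width': 0.483, 'finger_force': 15.001, 'qpos': [-23.113, 17.817, 90.834, 0.02, 71.253, 106.807]}
```

View pics/o.png

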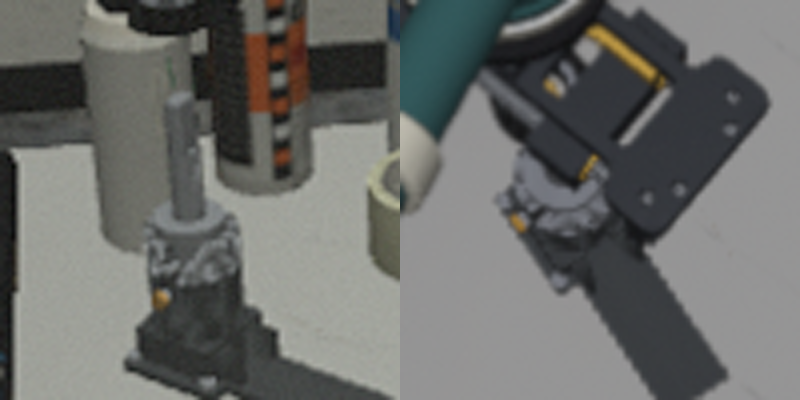

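{"method": "play_rows", "body": {"commands": [0.4, 0, 0, 15, 0, 0.4, 0, 0, 15, 0, 0.4, 0, 0, 5, 0, 0.4, 0, 0, 2, 0, 0.4, 0, 0, 0, 0]}}

```text
t: 27.95
tcp_pos: [0.6457, -0.2495, 0.1719]
orientation: [180.0, 0.1, -39.9]
wrist_force: [0.4, 0.1, 0.0]
gripper_width: 0.483
finger_force: 15.0
```

{"method": "play_rows", "body": {"commands": [0.4, 0, 0, 2, 0, 0.4, 0, 0, 2, 0, 0.4, 0, 0, 2, 0, 0.4, 0, 0, 0, 0]}}

```text
t: 28.35
tcp_pos: [0.6461, -0.2495, 0.1669]
orientation: [180.0, 0.0, -39.9]
wrist_force: [0.2, 0.2, -0.3]
gripper_width: 0.487
finger_force: 15.0
```

{"method": "play_rows", "body": {"commands": [0.4, 0, 0, 1.5, 0, 0.4, 0, 0, 1.5, 0, 0.4, 0, 0, 0, 0]}}

```text
t: 28.65
tcp_pos: [0.6461, -0.2495, 0.1637]
orientation: [180.0, 0.0, -39.9]
wrist_force: [0.7, 0.3, -1.8]
gripper_width: 0.484
finger_force: 15.0
```

{"method": "play_rows", "body": {"commands": [0.4, 0, 0, 1.5, 0, 0.4, 0, 0, 1.5, 0, 0.4, 0, 0, 0, 0]}}

```text
t: 28.95
tcp_pos: [0.646, -0.2495, 0.1606]
orientation: [180.0, 0.0, -39.9]
wrist_force: [0.3, 0.2, -0.2]
gripper_width: 0.491
finger_force: 15.0
```

{"method": "play_rows", "body": {"commands": [0.4, 0, 0, 3, 0, 0.4, 0, 0, 3, 0, 0.4, 0, 0, 3, 0, 0.4, 0, 0, 3, 0, 0.4, 0, 0, 3, 0]}}

```text
t: 29.45
tcp_pos: [0.6462, -0.2496, 0.1456]
orientation: [180.0, 0.0, -39.9]
wrist_force: [-0.3, 0.5, -0.7]
gripper_width: 0.488
finger_force: 15.0
```

{"method": "play_rows", "body": {"commands": [0.4, 0, 0, 3, 0, 0.4, 0, 0, 3, 0, 0.4, 0, 0, 2, 0, 0.4, 0, 0, 0, 0]}}

```text
t: 29.85
tcp_pos: [0.646, -0.2495, 0.1375]
orientation: [180.0, 0.0, -39.9]
wrist_force: [-0.2, -0.1, -0.7]
gripper_width: 0.484
finger_force: 15.0
```

{"method": "play_rows", "body": {"commands": [0.4, 0, 0, 2, 0, 0.4, 0, 0, 2, 0, 0.4, 0, 0, 0, 0]}}

```text
t: 30.15
tcp_pos: [0.646, -0.2495, 0.1337]
orientation: [180.0, 0.0, -39.9]
wrist_force: [-0.3, -0.0, -1.1]
gripper_width: 0.488
finger_force: 15.0
```

{"method": "play_rows", "body": {"commands": [0.4, 0, 0, 2, 0, 0.4, 0, 0, 2, 0, 0.4, 0, 0, 2, 0, 0.4, 0, 0, 2, 0, 0.4, 0, 0, 0, 0]}}

```text
t: 30.65
tcp_pos: [0.6459, -0.2495, 0.1255]
orientation: [180.0, 0.0, -39.9]
wrist_force: [0.9, 0.5, -0.8]
gripper_width: 0.483
finger_force: 15.0
```

{"method": "play_rows", "body": {"commands": [0.4, 0, 0, 2, 0, 0.4, 0, 0, 2, 0, 0.4, 0, 0, 2, 0, 0.4, 0, 0, 2, 0, 0.4, 0, 0, 0, 0]}}

```text
t: 31.15
tcp_pos: [0.646, -0.2495, 0.1175]
orientation: [180.0, 0.0, -39.9]
wrist_force: [-0.6, 0.4, -0.3]
gripper_width: 0.484
finger_force: 15.0
```

{"method": "play_rows", "body": {"commands": [0.4, 0, 0, 2, 0, 0.4, 0, 0, 2, 0, 0.4, 0, 0, 0, 0]}}

```text
t: 31.45
tcp_pos: [0.646, -0.2495, 0.1136]
orientation: [180.0, 0.0, -39.9]
wrist_force: [0.7, -0.7, -0.8]
gripper_width: 0.487
finger_force: 15.0
```

{"method": "play_rows", "body": {"commands": [0.65, 0, 0, 0, 0, 0.65, 0, 0, 0, 0, 0.65, 0, 0, 0, 0, 0.65, 0, 0, 0, 0, 0.65, 0, 0, -10, 0]}}

```text
t: 31.95
tcp_pos: [0.645, -0.2491, 0.1226]
orientation: [179.9, 0.2, -39.9]
wrist_force: [0.4, -0.1, -0.4]
gripper_width: 0.65
finger_force: 0.0
```

{"method": "play_rows", "body": {"commands": [0.65, 0, 0, -25, 0, 0.65, 0, 0, -25, 0, 0.65, 0, 0, -30, 0, 0.65, 0, 0, -10, 0, 0.65, 0, 0, 0, 0]}}

```text
t: 32.45
tcp_pos: [0.6477, -0.2502, 0.2172]
orientation: [-179.9, -0.3, -39.9]
wrist_force: [-0.3, -0.4, 0.9]
gripper_width: 0.646
finger_force: 0.0
```

```bash
python3 - <<'E'
from h import *
st();im=wheels();cv2.imwrite("pics/top10.png",im)
s=grab_frame("scene")[:,:,::-1].copy();cv2.imwrite("pics/scene10.png",s)
for q in landmark_of("scene","wheel_1")[:5]:print(np.round(q["xy"],1),np.round(w("scene",q["xy"],0)[:2],4),round(q["score"],2))
# dark wheel extents along post column in scene
P=px("scene",[[.646,-.2495,z] for z in (.089,.097,.111,.125,.169)]);print(P.round(1).tolist())
c=int(round(P[0][0]+1.5));print([int(v) for v in s[145:200,c].mean(1)],[int(v) for v in s[145:200,c-7].mean(1)])
E
```

```text
{'t': 32.45, 'tcp_pos': [0.648, -0.25, 0.217], 'orientation': [-179.908, -0.298, -39.945], 'wrist_force': [-0.271, -0.404, 0.939], 'gripper_width': 0.646, 'finger_force': 0.0, 'qpos': [-23.175, 17.522, 90.525, 0.002, 71.641, 106.769]}
net [ 0.4021 -0.3381] fit [ 0.4016 -0.3405] ang 19.7 peak 80.0
net [ 0.6714 -0.2398] fit [ 0.6717 -0.2517] ang 143.9 peak 49.0
net [ 0.3937 -0.2488] fit [ 0.398  -0.2466] ang 111.4 peak 71.0
net [ 0.6638 -0.2489] fit [ 0.6645 -0.2543] ang 203.6 peak 59.0
[250.3 288.3] [ 0.3996 -0.2484] 0.92
[211.4 183.6] [ 0.8063 -0.3094] 0.69
[297.2 271.4] [ 0.4054 -0.3522] 0.63
[239.4 315.8] [ 0.3423 -0.2034] 0.48
[[206.4, 187.8], [206.1, 184.6], [205.7, 179.0], [205.2, 173.4], [203.6, 155.0]]
[21, 31, 29, 34, 40, 46, 47, 53, 65, 71, 78, 80, 72, 64, 70, 68, 67, 72, 76, 71, 69, 70, 108, 98, 84, 86, 92, 97, 97, 97, 93, 94, 88, 88, 88, 110, 89, 50, 39, 39, 40, 42, 31, 50, 77, 85, 79, 82, 87, 100, 121, 120, 114, 98, 87] [92, 98, 98, 101, 108, 108, 106, 102, 100, 104, 103, 86, 76, 80, 81, 82, 81, 85, 85, 90, 94, 92, 93, 96, 96, 100, 99, 101, 103, 63, 60, 110, 81, 44, 98, 116, 75, 34, 33, 30, 32, 35, 36, 66, 77, 91, 87, 74, 78, 78, 60, 114, 113, 82, 56]
```

```bash
python3 - <<'E'
from h import *
plan(.65,[(.3985,-.248,.10,-20,40),(.3985,-.248,.03,-20,25),(.3985,-.248,.002,-20,10)],start=(.646,-.2496,.2165,-40))
print()
plan(.4,[(.3985,-.248,.10,70,30),(.6461,-.2496,.21,-6.5,35),(.6461,-.2496,.177,-6.5,12)],start=(.3985,-.248,.002,70))
E
```

```text
[0.65,-27.2,22.6,16.6,-0.05,0.65,-28.4,21.1,16.7,-0.05,0.65,-29.3,19.7,16.6,-0.05,0.65,-30.3,18.3,16.7,-0.049,0.65,-31.2,16.7,16.6,-0.05]
[0.65,-31.9,15.1,16.7,-0.05,0.65,-32.7,13.6,16.6,-0.05,0.65,0,-0,23.3,-0,0.65,0,-0,23.4,-0,0.65,0,-0,23.3,-0]
[0.65,0,-0,9.3,-0,0.65,0,-0,9.4,-0,0.65,0,-0,9.3,-0]

[0.4,0,0,-24.5,-0,0.4,0,0,-24.5,-0,0.4,0,0,-24.5,-0,0.4,0,0,-24.5,-0,0.4,8.3,23.3,-11,0.134]
[0.4,11.4,22,-11,0.133,0.4,14.2,20.3,-11,0.134,0.4,16.7,18.3,-11,0.133,0.4,19,15.8,-11,0.134,0.4,21,13.1,-11,0.133]
[0.4,22.6,10.3,-11,0.134,0.4,23.7,7.2,-11,0.133,0.4,24.4,3.9,-11,0.134,0.4,24.8,0.7,-11,0.133,0.4,-0,-0,11,0]
[0.4,-0,-0,11,0,0.4,-0,-0,11,0]
```

{"method": "play_rows", "body": {"commands": [0.65, -27.2, 22.6, 16.6, -0.05, 0.65, -28.4, 21.1, 16.7, -0.05, 0.65, -29.3, 19.7, 16.6, -0.05, 0.65, -30.3, 18.3, 16.7, -0.049, 0.65, -31.2, 16.7, 16.6, -0.05]}}

```text
t: 33.15
tcp_pos: [0.4668, -0.2477, 0.1283]
orientation: [-180.0, 0.2, -25.5]
wrist_force: [-0.8, 0.3, 0.8]
gripper_width: 0.65
finger_force: 0.0
```

{"method": "play_rows", "body": {"commands": [0.65, -31.9, 15.1, 16.7, -0.05, 0.65, -32.7, 13.6, 16.6, -0.05, 0.65, 0, 0, 23.3, 0, 0.65, 0, 0, 23.4, 0, 0.65, 0, 0, 23.3, 0]}}

```text
t: 33.65
tcp_pos: [0.3972, -0.2475, 0.0255]
orientation: [-180.0, 0.1, -20.0]
wrist_force: [-1.0, -0.0, -1.3]
gripper_width: 0.648
finger_force: 0.0
```

{"method": "play_rows", "body": {"commands": [0.65, 0, 0, 9.3, 0, 0.65, 0, 0, 9.4, 0, 0.65, 0, 0, 9.3, 0, 0.65, 0, 0, 0, 0, 0.65, 0, 0, 0, 0]}}

```text
t: 34.15
tcp_pos: [0.399, -0.2484, -0.0002]
orientation: [180.0, -0.0, -19.9]
wrist_force: [0.2, -0.2, -0.2]
gripper_width: 0.651
finger_force: 0.0
```

{"method": "play_rows", "body": {"commands": [0.4, 0, 0, 0, 0, 0.4, 0, 0, 0, 0, 0.4, 0, 0, 0, 0, 0.4, 0, 0, 0, 0, 0.4, 0, 0, 0, 0], "newtons": 8}}

```text
t: 34.65
tcp_pos: [0.3993, -0.2487, 0.0002]
orientation: [180.0, -0.1, -20.0]
wrist_force: [0.1, -0.8, 4.1]
gripper_width: 0.485
finger_force: 8.0
```

{"method": "play_rows", "body": {"commands": [0.65, 0, 0, -1, 0, 0.65, 0, 0, 0, 0, 0.65, 0, 0, 0, 0, 0.65, 0, 0, 0, -0.14, 0.65, 0, 0, 0, -0.14]}}

```text
t: 35.15
tcp_pos: [0.3983, -0.248, 0.0002]
orientation: [-180.0, 0.0, -3.6]
wrist_force: [-0.3, -0.9, -0.8]
gripper_width: 0.645
finger_force: 0.0
```

{"method": "play_rows", "body": {"commands": [0.65, 0, 0, 0, -0.145, 0.65, 0, 0, 0, -0.145, 0.65, 0, 0, 0, -0.145, 0.65, 0, 0, 0, -0.145, 0.65, 0, 0, 0, -0.145]}}

```text
t: 35.65
tcp_pos: [0.3983, -0.248, 0.0002]
orientation: [-180.0, 0.0, 38.0]
wrist_force: [0.1, -0.8, -0.6]
gripper_width: 0.65
finger_force: 0.0
```

{"method": "play_rows", "body": {"commands": [0.65, 0, 0, 0, -0.14, 0.65, 0, 0, 0, -0.14, 0.65, 0, 0, 0, -0.14, 0.65, 0, 0, 0, -0.145, 0.4, 0, 0, 0, 0]}}

```text
t: 36.15
tcp_pos: [0.3983, -0.248, 0.0002]
orientation: [-180.0, -0.0, 70.0]
wrist_force: [-1.1, 0.4, 0.3]
gripper_width: 0.583
finger_force: 0.0
```

{"method": "play_rows", "body": {"commands": [0.4, 0, 0, 0, 0, 0.4, 0, 0, 0, 0, 0.4, 0, 0, 0, 0, 0.4, 0, 0, 0, 0]}}

```text
t: 36.55
tcp_pos: [0.3986, -0.2482, 0.0004]
orientation: [-180.0, -0.0, 70.0]
wrist_force: [0.2, 0.4, -0.8]
gripper_width: 0.487
finger_force: 8.0
```

{"method": "play_rows", "body": {"commands": [0.4, 0, 0, 0, 0, 0.4, 0, 0, -24.5, 0, 0.4, 0, 0, -24.5, 0, 0.4, 0, 0, -24.5, 0, 0.4, 0, 0, -24.5, 0], "newtons": 15}}

```text
t: 37.05
tcp_pos: [0.3985, -0.2481, 0.0993]
orientation: [-180.0, -0.0, 70.0]
wrist_force: [-0.3, 0.1, -1.0]
gripper_width: 0.484
finger_force: 15.0
```

{"method": "play_rows", "body": {"commands": [0.4, 8.3, 23.3, -11, 0.134, 0.4, 11.4, 22, -11, 0.133, 0.4, 14.2, 20.3, -11, 0.134, 0.4, 16.7, 18.3, -11, 0.133, 0.4, 19, 15.8, -11, 0.134]}}

```text
t: 37.55
tcp_pos: [0.5233, -0.2489, 0.1538]
orientation: [-180.0, 0.0, 31.4]
wrist_force: [-0.8, 0.4, -0.6]
gripper_width: 0.484
finger_force: 15.0
```

{"method": "play_rows", "body": {"commands": [0.4, 21, 13.1, -11, 0.133, 0.4, 22.6, 10.3, -11, 0.134, 0.4, 23.7, 7.2, -11, 0.133, 0.4, 24.4, 3.9, -11, 0.134, 0.4, 24.8, 0.7, -11, 0.133]}}

```text
t: 38.05
tcp_pos: [0.6471, -0.2497, 0.2085]
orientation: [-180.0, 0.0, -6.8]
wrist_force: [-0.0, -0.9, -0.7]
gripper_width: 0.482
finger_force: 15.0
```

{"method": "play_rows", "body": {"commands": [0.4, 0, 0, 11, 0, 0.4, 0, 0, 11, 0, 0.4, 0, 0, 9, 0, 0.4, 0, 0, 0, 0, 0.4, 0, 0, 0, 0]}}

```text
t: 38.55
tcp_pos: [0.6448, -0.2497, 0.176]
orientation: [-180.0, 0.2, -6.5]
wrist_force: [0.2, -1.2, 0.9]
gripper_width: 0.484
finger_force: 15.0
```

{"method": "play_rows", "body": {"commands": [0.4, 0, 0, 2, 0, 0.4, 0, 0, 2, 0, 0.4, 0, 0, 0, 0]}}

```text
t: 38.85
tcp_pos: [0.6463, -0.2499, 0.1736]
orientation: [180.0, -0.0, -6.5]
wrist_force: [0.3, 0.7, -0.7]
gripper_width: 0.487
finger_force: 15.0
```

{"method": "play_rows", "body": {"commands": [0.4, 0, 0, 2, 0, 0.4, 0, 0, 2, 0, 0.4, 0, 0, 0, 0]}}

```text
t: 39.15
tcp_pos: [0.6461, -0.2498, 0.1691]
orientation: [-180.0, 0.0, -6.5]
wrist_force: [0.8, 0.0, -0.6]
gripper_width: 0.483
finger_force: 15.0
```

{"method": "play_rows", "body": {"commands": [0.4, 0, 0, 1.5, 0, 0.4, 0, 0, 1.5, 0, 0.4, 0, 0, 0, 0]}}

```text
t: 39.45
tcp_pos: [0.6462, -0.2498, 0.1661]
orientation: [-180.0, 0.0, -6.5]
wrist_force: [-0.8, 0.4, 0.7]
gripper_width: 0.483
finger_force: 15.0
```

{"method": "play_rows", "body": {"commands": [0.4, 0, 0, 1.5, 0, 0.4, 0, 0, 1.5, 0, 0.4, 0, 0, 0, 0]}}

```text
t: 39.75
tcp_pos: [0.6461, -0.2498, 0.1632]
orientation: [-180.0, 0.0, -6.5]
wrist_force: [-0.5, -0.0, -0.2]
gripper_width: 0.481
finger_force: 15.0
```

{"method": "play_rows", "body": {"commands": [0.4, 0, 0, 1.5, 0, 0.4, 0, 0, 1.5, 0, 0.4, 0, 0, 0, 0]}}

```text
t: 40.05
tcp_pos: [0.6462, -0.2498, 0.1602]
orientation: [-180.0, 0.0, -6.5]
wrist_force: [0.8, -0.3, 0.0]
gripper_width: 0.482
finger_force: 15.0
```

{"method": "play_rows", "body": {"commands": [0.4, 0, 0, 3, 0, 0.4, 0, 0, 3, 0, 0.4, 0, 0, 3, 0, 0.4, 0, 0, 3, 0, 0.4, 0, 0, 3, 0]}}

```text
t: 40.55
tcp_pos: [0.6462, -0.2498, 0.1451]
orientation: [-180.0, 0.0, -6.5]
wrist_force: [0.3, 0.3, -0.2]
gripper_width: 0.483
finger_force: 15.0
```

{"method": "play_rows", "body": {"commands": [0.4, 0, 0, 2, 0, 0.4, 0, 0, 2, 0, 0.4, 0, 0, 2, 0, 0.4, 0, 0, 2, 0, 0.4, 0, 0, 0, 0]}}

```text
t: 41.05
tcp_pos: [0.6461, -0.2498, 0.1371]
orientation: [-180.0, 0.0, -6.5]
wrist_force: [0.2, 0.6, -0.9]
gripper_width: 0.486
finger_force: 15.0
```

{"method": "play_rows", "body": {"commands": [0.4, 0, 0, 2, 0, 0.4, 0, 0, 2, 0, 0.4, 0, 0, 2, 0, 0.4, 0, 0, 2, 0, 0.4, 0, 0, 0, 0]}}

```text
t: 41.55
tcp_pos: [0.646, -0.2497, 0.129]
orientation: [-180.0, 0.0, -6.5]
wrist_force: [-0.0, -0.2, -0.6]
gripper_width: 0.482
finger_force: 15.0
```

{"method": "play_rows", "body": {"commands": [0.4, 0, 0, 2, 0, 0.4, 0, 0, 2, 0, 0.4, 0, 0, 2, 0, 0.4, 0, 0, 0, 0]}}

```text
t: 41.95
tcp_pos: [0.646, -0.2497, 0.123]
orientation: [-180.0, 0.0, -6.5]
wrist_force: [0.5, -0.6, -0.9]
gripper_width: 0.485
finger_force: 15.0
```

Perfect fit again. Lower a bit more, release and look for the last wheel.

{"method": "play_rows", "body": {"commands": [0.4, 0, 0, 2, 0, 0.4, 0, 0, 2, 0, 0.4, 0, 0, 2, 0, 0.4, 0, 0, 0, 0]}}

```text
t: 42.35
tcp_pos: [0.646, -0.2497, 0.117]
orientation: [-180.0, 0.0, -6.5]
wrist_force: [-0.6, 0.7, -0.0]
gripper_width: 0.486
finger_force: 15.0
```

{"method": "play_rows", "body": {"commands": [0.65, 0, 0, 0, 0, 0.65, 0, 0, 0, 0, 0.65, 0, 0, 0, 0, 0.65, 0, 0, 0, 0, 0.65, 0, 0, -10, 0]}}

```text
t: 42.85
tcp_pos: [0.6452, -0.2494, 0.1262]
orientation: [-179.9, 0.2, -6.5]
wrist_force: [-0.2, -0.2, -0.8]
gripper_width: 0.65
finger_force: 0.0
```

{"method": "play_rows", "body": {"commands": [0.65, 0, 0, -25, 0, 0.65, 0, 0, -25, 0, 0.65, 0, 0, -30, 0, 0.65, 0, 0, -10, 0, 0.65, 0, 0, 0, 0]}}

```text
t: 43.35
tcp_pos: [0.6478, -0.2505, 0.2207]
orientation: [179.9, -0.3, -6.5]
wrist_force: [0.1, 0.5, 0.1]
gripper_width: 0.65
finger_force: 0.0
```

```bash
python3 - <<'E'
from h import *
st();im=wheels();cv2.imwrite("pics/top11.png",im)
s=grab_frame("scene")[:,:,::-1].copy();cv2.imwrite("pics/scene11.png",s)
for q in landmark_of("scene","wheel_1")[:5]:print(np.round(q["xy"],1),np.round(w("scene",q["xy"],0)[:2],4),round(q["score"],2))
P=px("scene",[[.646,-.2495,z] for z in (.089,.097,.111,.125,.169)]);c=int(round(P[0][0]+1.5));print([int(v) for v in s[165:195,c].mean(1)])
E
```

```text
{'t': 43.35, 'tcp_pos': [0.648, -0.251, 0.221], 'orientation': [179.911, -0.298, -6.487], 'wrist_force': [0.135, 0.494, 0.083], 'gripper_width': 0.65, 'finger_force': 0.0, 'qpos': [-23.195, 17.423, 90.283, 0.001, 71.984, 73.292]}
net [ 0.4034 -0.3403] fit [ 0.4016 -0.3405] ang 19.7 peak 80.0
net [ 0.6719 -0.2457] fit [ 0.6596 -0.2534] ang 176.3 peak 39.0
[208.4 184.6] [ 0.8046 -0.3007] 0.67
[293.2 268.2] [ 0.4175 -0.3493] 0.53
[208.  176.6] [ 0.8452 -0.3131] 0.47
[68, 76, 108, 101, 86, 87, 92, 97, 96, 95, 85, 52, 32, 38, 38, 32, 31, 28, 37, 43, 37, 38, 39, 46, 78, 84, 83, 83, 88, 100]
```

```bash
python3 - <<'E'
from h import *
plan(.65,[(.403,-.343,.10,-20,40),(.403,-.343,.03,-20,25),(.403,-.343,-.002,-20,11)],start=(.646,-.2498,.222,-6.5))
print()
plan(.4,[(.403,-.343,.10,70,30),(.6461,-.2497,.21,85.2,35),(.6461,-.2497,.175,85.2,12)],start=(.403,-.343,-.002,70))
E
```

```text
[0.65,-28.9,15,15.3,0.029,0.65,-28.4,15.9,15.2,0.03,0.65,-27.9,16.6,15.2,0.029,0.65,-27.4,17.5,15.3,0.03,0.65,-26.9,18.3,15.3,0.029]
[0.65,-26.4,19.1,15.2,0.03,0.65,-25.7,19.9,15.2,0.029,0.65,-25.2,20.6,15.3,0.03,0.65,-0,-0,23.3,-0,0.65,-0,-0,23.4,-0]
[0.65,-0,-0,23.3,-0,0.65,-0,-0,10.7,-0,0.65,-0,-0,10.6,-0,0.65,-0,-0,10.7,-0]

[0.4,0,0,-25.5,-0,0.4,0,0,-25.5,-0,0.4,0,0,-25.5,-0,0.4,0,0,-25.5,-0,0.4,19,21.8,-12.2,-0.029]
[0.4,18.3,22.4,-12.2,-0.03,0.4,17.7,22.9,-12.3,-0.029,0.4,17,23.5,-12.2,-0.03,0.4,16.2,23.9,-12.2,-0.029,0.4,15.6,24.4,-12.2,-0.03]
[0.4,14.9,24.8,-12.3,-0.029,0.4,14.1,25.2,-12.2,-0.03,0.4,13.3,25.7,-12.2,-0.029,0.4,0,0,11.7,-0,0.4,0,0,11.6,-0]
[0.4,0,0,11.7,-0]
```

{"method": "play_rows", "body": {"commands": [0.65, -28.9, 15, 15.3, 0.029, 0.65, -28.4, 15.9, 15.2, 0.03, 0.65, -27.9, 16.6, 15.2, 0.029, 0.65, -27.4, 17.5, 15.3, 0.03, 0.65, -26.9, 18.3, 15.3, 0.029]}}

```text
t: 44.05
tcp_pos: [0.4922, -0.3076, 0.1387]
orientation: [-179.9, 0.2, -15.0]
wrist_force: [0.4, 0.1, -0.6]
gripper_width: 0.651
finger_force: 0.0
```

{"method": "play_rows", "body": {"commands": [0.65, -26.4, 19.1, 15.2, 0.03, 0.65, -25.7, 19.9, 15.2, 0.029, 0.65, -25.2, 20.6, 15.3, 0.03, 0.65, 0, 0, 23.3, 0, 0.65, 0, 0, 23.4, 0]}}

```text
t: 44.55
tcp_pos: [0.4014, -0.3428, 0.0469]
orientation: [-180.0, 0.1, -20.1]
wrist_force: [-0.4, 0.2, -0.3]
gripper_width: 0.647
finger_force: 0.0
```

{"method": "play_rows", "body": {"commands": [0.65, 0, 0, 23.3, 0, 0.65, 0, 0, 10.7, 0, 0.65, 0, 0, 10.6, 0, 0.65, 0, 0, 8, 0, 0.65, 0, 0, 0, 0]}}

```text
t: 45.05
tcp_pos: [0.4036, -0.3431, -0.0042]
orientation: [-180.0, 0.0, -20.0]
wrist_force: [-0.0, 0.1, -0.3]
gripper_width: 0.652
finger_force: 0.0
```

{"method": "play_rows", "body": {"commands": [0.4, 0, 0, 0, 0, 0.4, 0, 0, 0, 0, 0.4, 0, 0, 0, 0, 0.4, 0, 0, 0, 0, 0.4, 0, 0, 0, 0], "newtons": 8}}

```text
t: 45.55
tcp_pos: [0.4038, -0.3435, -0.0031]
orientation: [180.0, -0.1, -20.0]
wrist_force: [0.8, 0.2, 2.6]
gripper_width: 0.495
finger_force: 8.0
```

{"method": "play_rows", "body": {"commands": [0.65, 0, 0, -2, 0, 0.65, 0, 0, 0, 0, 0.65, 0, 0, 0, 0, 0.65, 0, 0, 0, -0.14, 0.65, 0, 0, 0, -0.14]}}

```text
t: 46.05
tcp_pos: [0.4031, -0.3429, -0.002]
orientation: [-180.0, 0.0, -3.6]
wrist_force: [-0.1, -0.6, 0.2]
gripper_width: 0.653
finger_force: 0.0
```

{"method": "play_rows", "body": {"commands": [0.65, 0, 0, 0, -0.145, 0.65, 0, 0, 0, -0.145, 0.65, 0, 0, 0, -0.145, 0.65, 0, 0, 0, -0.145, 0.65, 0, 0, 0, -0.145]}}

```text
t: 46.55
tcp_pos: [0.4031, -0.343, -0.002]
orientation: [-180.0, 0.0, 37.9]
wrist_force: [0.1, -0.7, -0.3]
gripper_width: 0.655
finger_force: 0.0
```

{"method": "play_rows", "body": {"commands": [0.65, 0, 0, 0, -0.14, 0.65, 0, 0, 0, -0.14, 0.65, 0, 0, 0, -0.14, 0.65, 0, 0, 0, -0.145, 0.4, 0, 0, 0, 0]}}

```text
t: 47.05
tcp_pos: [0.4031, -0.343, -0.0021]
orientation: [-180.0, -0.0, 70.0]
wrist_force: [-0.7, 0.2, 1.0]
gripper_width: 0.581
finger_force: 0.0
```

{"method": "play_rows", "body": {"commands": [0.4, 0, 0, 0, 0, 0.4, 0, 0, 0, 0, 0.4, 0, 0, 0, 0, 0.4, 0, 0, 0, 0]}}

```text
t: 47.45
tcp_pos: [0.4033, -0.3431, -0.0019]
orientation: [-180.0, -0.0, 69.9]
wrist_force: [0.0, -0.6, 0.8]
gripper_width: 0.491
finger_force: 8.0
```

{"method": "play_rows", "body": {"commands": [0.4, 0, 0, 0, 0, 0.4, 0, 0, -25.5, 0, 0.4, 0, 0, -25.5, 0, 0.4, 0, 0, -25.5, 0, 0.4, 0, 0, -25.5, 0], "newtons": 15}}

```text
t: 47.95
tcp_pos: [0.4032, -0.343, 0.1011]
orientation: [-180.0, -0.0, 69.9]
wrist_force: [0.6, -0.0, -0.9]
gripper_width: 0.482
finger_force: 15.0
```

{"method": "play_rows", "body": {"commands": [0.4, 19, 21.8, -12.2, -0.029, 0.4, 18.3, 22.4, -12.2, -0.03, 0.4, 17.7, 22.9, -12.3, -0.029, 0.4, 17, 23.5, -12.2, -0.03, 0.4, 16.2, 23.9, -12.2, -0.029]}}

```text
t: 48.45
tcp_pos: [0.5394, -0.2909, 0.1618]
orientation: [-180.0, 0.0, 78.4]
wrist_force: [0.3, -0.4, -1.5]
gripper_width: 0.486
finger_force: 15.0
```

{"method": "play_rows", "body": {"commands": [0.4, 15.6, 24.4, -12.2, -0.03, 0.4, 14.9, 24.8, -12.3, -0.029, 0.4, 14.1, 25.2, -12.2, -0.03, 0.4, 13.3, 25.7, -12.2, -0.029, 0.4, 0, 0, 0, 0]}}

```text
t: 48.95
tcp_pos: [0.6505, -0.2489, 0.2123]
orientation: [179.7, 0.0, 85.3]
wrist_force: [0.6, -0.1, -0.7]
gripper_width: 0.488
finger_force: 15.0
```

{"method": "play_rows", "body": {"commands": [0.4, 0, 0, 11.7, 0, 0.4, 0, 0, 11.6, 0, 0.4, 0, 0, 9, 0, 0.4, 0, 0, 0, 0, 0.4, 0, 0, 0, 0]}}

```text
t: 49.45
tcp_pos: [0.6454, -0.2502, 0.1767]
orientation: [-179.9, -0.0, 85.1]
wrist_force: [-0.1, -0.1, -0.4]
gripper_width: 0.486
finger_force: 15.0
```

{"method": "play_rows", "body": {"commands": [0.4, 0, 0, 3, 0, 0.4, 0, 0, 3, 0, 0.4, 0, 0, 2, 0, 0.4, 0, 0, 0, 0]}}

```text
t: 49.85
tcp_pos: [0.6464, -0.25, 0.1696]
orientation: [-180.0, -0.0, 85.1]
wrist_force: [-0.4, -0.3, -0.7]
gripper_width: 0.486
finger_force: 15.0
```

{"method": "play_rows", "body": {"commands": [0.4, 0, 0, 1.5, 0, 0.4, 0, 0, 1.5, 0, 0.4, 0, 0, 0, 0]}}

```text
t: 50.15
tcp_pos: [0.6464, -0.25, 0.1667]
orientation: [-180.0, -0.0, 85.1]
wrist_force: [-0.5, -0.1, -1.1]
gripper_width: 0.483
finger_force: 15.0
```

{"method": "play_rows", "body": {"commands": [0.4, 0, 0, 1.5, 0, 0.4, 0, 0, 1.5, 0, 0.4, 0, 0, 0, 0]}}

```text
t: 50.45
tcp_pos: [0.6463, -0.25, 0.1635]
orientation: [-180.0, -0.0, 85.1]
wrist_force: [-0.7, 0.5, 0.1]
gripper_width: 0.485
finger_force: 15.0
```

{"method": "play_rows", "body": {"commands": [0.4, 0, 0, 1.5, 0, 0.4, 0, 0, 1.5, 0, 0.4, 0, 0, 1.5, 0, 0.4, 0, 0, 0, 0]}}

```text
t: 50.85
tcp_pos: [0.6463, -0.25, 0.159]
orientation: [-180.0, -0.0, 85.1]
wrist_force: [-0.8, 0.4, -0.2]
gripper_width: 0.484
finger_force: 15.0
```

{"method": "play_rows", "body": {"commands": [0.4, 0, 0, 3, 0, 0.4, 0, 0, 3, 0, 0.4, 0, 0, 3, 0, 0.4, 0, 0, 3, 0, 0.4, 0, 0, 3, 0]}}

```text
t: 51.35
tcp_pos: [0.6465, -0.25, 0.144]
orientation: [-180.0, -0.0, 85.1]
wrist_force: [0.3, 0.1, -0.4]
gripper_width: 0.487
finger_force: 15.0
```

{"method": "play_rows", "body": {"commands": [0.4, 0, 0, 2, 0, 0.4, 0, 0, 2, 0, 0.4, 0, 0, 2, 0, 0.4, 0, 0, 2, 0, 0.4, 0, 0, 0, 0]}}

```text
t: 51.85
tcp_pos: [0.6463, -0.25, 0.136]
orientation: [-180.0, -0.0, 85.1]
wrist_force: [0.4, 0.4, 0.6]
gripper_width: 0.487
finger_force: 15.0
```

{"method": "play_rows", "body": {"commands": [0.4, 0, 0, 2, 0, 0.4, 0, 0, 2, 0, 0.4, 0, 0, 2, 0, 0.4, 0, 0, 2, 0, 0.4, 0, 0, 0, 0]}}

```text
t: 52.35
tcp_pos: [0.6463, -0.25, 0.1279]
orientation: [-180.0, -0.0, 85.1]
wrist_force: [-0.6, -0.7, 0.1]
gripper_width: 0.487
finger_force: 15.0
```

{"method": "play_rows", "body": {"commands": [0.65, 0, 0, 0, 0, 0.65, 0, 0, 0, 0, 0.65, 0, 0, 0, 0, 0.65, 0, 0, 0, 0, 0.65, 0, 0, -10, 0]}}

```text
t: 52.85
tcp_pos: [0.6454, -0.2496, 0.137]
orientation: [-179.8, -0.1, 85.1]
wrist_force: [0.3, -0.1, 0.6]
gripper_width: 0.651
finger_force: 0.0
```

{"method": "play_rows", "body": {"commands": [0.65, 0, 0, -25, 0, 0.65, 0, 0, -25, 0, 0.65, 0, 0, -30, 0, 0.65, 0, 0, 0, 0, 0.65, 0, 0, 0, 0]}}

```text
t: 53.35
tcp_pos: [0.6473, -0.2504, 0.2202]
orientation: [179.8, 0.1, 85.1]
wrist_force: [-0.6, -0.2, -0.7]
gripper_width: 0.653
finger_force: 0.0
```

```bash
cat >> h.py <<'E'
def wedge():
    T=grab_frame("top");S=grab_frame("scene")
    for c in("top","scene"):
        for n in("wedge","wedge_tip"):
            print(c,n,[(np.round(w(c,q["xy"],0)[:2],4).tolist(),round(q["score"],2)) for q in landmark_of(c,n)[:3]])
    return T[:,:,::-1].copy(),S[:,:,::-1].copy()
E
python3 - <<'E'
from h import *
st();t,s=wedge();cv2.imwrite("pics/top12.png",t);cv2.imwrite("pics/scene12.png",s)
P=px("scene",[[.646,-.2495,.089]]);c=int(round(P[0][0]+1.5));print([int(v) for v in s[155:195,c].mean(1)])
# dark grip blob in top ortho at z=.024, and whole wedge line at z=.02
for z in (.024,.0):
    g=cv2.cvtColor(ortho("top",t,.50,-.44,z,.06,600),cv2.COLOR_BGR2GRAY)
    k=cv2.findContours((g<75).astype(np.uint8),cv2.RETR_EXTERNAL,cv2.CHAIN_APPROX_NONE)[0]
    for q in k:
        if cv2.contourArea(q)>2000:
            (u,v),wh,a=cv2.minAreaRect(q);print(z,"grip",.5+(300-v)*.0002,-.44+(300-u)*.0002,np.array(wh)*.2,a)
E
```

```text
{'t': 53.35, 'tcp_pos': [0.647, -0.25, 0.22], 'orientation': [179.832, 0.057, 85.131], 'wrist_force': [-0.619, -0.152, -0.67], 'gripper_width': 0.653, 'finger_force': 0.0, 'qpos': [-23.205, 17.467, 90.278, -0.002, 72.077, -18.336]}
top wedge [([0.4982, -0.433], 0.85), ([0.4871, -0.5401], 0.79)]
top wedge_tip [([0.4405, -0.6899], 0.92), ([0.6612, -0.3933], 0.73)]
scene wedge [([0.5001, -0.4418], 0.92), ([0.4905, -0.5509], 0.69)]
scene wedge_tip [([0.4507, -0.6887], 0.81), ([0.6539, -0.3993], 0.62)]
[74, 80, 71, 64, 66, 63, 66, 73, 73, 75, 71, 76, 111, 103, 84, 51, 32, 39, 35, 33, 35, 32, 38, 38, 38, 30, 33, 32, 40, 41, 39, 35, 34, 46, 75, 85, 81, 79, 82, 94]
0.024 grip 0.5000406005859375 -0.4333636413574219 [44.81184387 17.34318085] 75.49983215332031
0.0 grip 0.5021765625 -0.4365060546875 [45.87883606 17.77964172] 75.51526641845703
```

```bash
python3 - <<'E'
from h import *
plan(.45,[(.5005,-.436,.10,14.5,40),(.5005,-.436,.04,14.5,30),(.5005,-.436,.003,14.5,12)],start=(.6463,-.25,.2185,85.1))
E
```

```text
[0.45,-22,-14.4,13.2,0.137,0.45,-23.7,-11.2,13.1,0.137,0.45,-25.1,-7.9,13.2,0.137,0.45,-25.8,-4.4,13.2,0.137,0.45,-26.3,-0.8,13.1,0.137]
[0.45,-26.1,2.7,13.2,0.136,0.45,-25.5,6.3,13.2,0.137,0.45,-24.4,9.7,13.1,0.137,0.45,-22.8,13,13.2,0.137,0.45,-0,-0,20,0]
[0.45,-0,-0,20,0,0.45,-0,-0,20,0,0.45,-0,-0,9.3,0,0.45,-0,-0,9.2,0,0.45,-0,-0,9.3,0]
[0.45,-0,-0,9.2,0]
```

{"method": "play_rows", "body": {"commands": [0.45, -22, -14.4, 13.2, 0.137, 0.45, -23.7, -11.2, 13.1, 0.137, 0.45, -25.1, -7.9, 13.2, 0.137, 0.45, -25.8, -4.4, 13.2, 0.137, 0.45, -26.3, -0.8, 13.1, 0.137]}}

```text
t: 54.15
tcp_pos: [0.5646, -0.3539, 0.1512]
orientation: [-179.9, 0.0, 45.6]
wrist_force: [-0.4, -0.0, 0.3]
gripper_width: 0.451
finger_force: 0.0
```

{"method": "play_rows", "body": {"commands": [0.45, -26.1, 2.7, 13.2, 0.136, 0.45, -25.5, 6.3, 13.2, 0.137, 0.45, -24.4, 9.7, 13.1, 0.137, 0.45, -22.8, 13, 13.2, 0.137, 0.45, 0, 0, 20, 0]}}

```text
t: 54.65
tcp_pos: [0.4992, -0.4391, 0.0797]
orientation: [179.9, 0.0, 14.2]
wrist_force: [-0.4, -0.2, 0.0]
gripper_width: 0.451
finger_force: 0.0
```

{"method": "play_rows", "body": {"commands": [0.45, 0, 0, 20, 0, 0.45, 0, 0, 20, 0, 0.45, 0, 0, 9.3, 0, 0.45, 0, 0, 0, 0, 0.45, 0, 0, 0, 0]}}

```text
t: 55.15
tcp_pos: [0.5011, -0.4362, 0.0308]
orientation: [180.0, -0.0, 14.6]
wrist_force: [1.0, -0.5, 0.0]
gripper_width: 0.448
finger_force: 0.0
```

{"method": "play_rows", "body": {"commands": [0.45, 0, 0, 9.2, 0, 0.45, 0, 0, 9.2, 0, 0.45, 0, 0, 8, 0, 0.45, 0, 0, 0, 0, 0.45, 0, 0, 0, 0]}}

```text
t: 55.65
tcp_pos: [0.5006, -0.4359, 0.0036]
orientation: [-180.0, 0.0, 14.5]
wrist_force: [-0.2, 0.2, -0.8]
gripper_width: 0.451
finger_force: 0.0
```

{"method": "play_rows", "body": {"commands": [0, 0, 0, 0, 0, 0, 0, 0, 0, 0, 0, 0, 0, 0, 0, 0, 0, 0, 0, 0, 0, 0, 0, 0, 0], "newtons": 10}}

```text
t: 56.15
tcp_pos: [0.5011, -0.4364, 0.0046]
orientation: [180.0, -0.0, 14.5]
wrist_force: [-0.9, -0.2, 0.9]
gripper_width: 0.183
finger_force: 10.0
```

```bash
python3 - <<'E'
from h import *
plan(0,[(.5006,-.436,.04,14.5,20),(.4656,-.3754,.04,34.8,12)],start=(.5006,-.436,.004,14.5))
E
```

```text
[0,0,0,-18,-0,0,0,0,-18,-0,0,-3.1,-11.2,-0,-0.059,0,-2.5,-11.4,-0,-0.059,0,-1.7,-11.6,-0,-0.059]
[0,-1.1,-11.6,-0,-0.059,0,-0.4,-11.6,-0,-0.059,0,0.2,-11.7,-0,-0.059]
```

{"method": "play_rows", "body": {"commands": [0, 0, 0, 0, 0, 0, 0, 0, 0, 0, 0, 0, 0, 0, 0, 0, 0, 0, -18, 0, 0, 0, 0, -18, 0], "newtons": 50}}

```text
t: 56.65
tcp_pos: [0.4998, -0.4352, 0.0399]
orientation: [-179.8, 0.1, 14.5]
wrist_force: [1.2, -0.3, -1.8]
gripper_width: 0.175
finger_force: 50.0
```

{"method": "play_rows", "body": {"commands": [0, -3.1, -11.2, 0, -0.059, 0, -2.5, -11.4, 0, -0.059, 0, -1.7, -11.6, 0, -0.059, 0, -1.1, -11.6, 0, -0.059, 0, -0.4, -11.6, 0, -0.059]}}

```text
t: 57.15
tcp_pos: [0.4719, -0.3857, 0.0418]
orientation: [179.9, -0.0, 31.6]
wrist_force: [0.1, 0.4, -1.5]
gripper_width: 0.174
finger_force: 50.0
```

{"method": "play_rows", "body": {"commands": [0, 0.2, -11.7, 0, -0.059, 0, 0, 0, 0, 0, 0, 0, 0, 0, 0, 0, 0, 0, 0, 0]}}

```text
t: 57.55
tcp_pos: [0.4665, -0.3765, 0.0411]
orientation: [179.9, -0.0, 34.8]
wrist_force: [0.8, -0.3, -1.7]
gripper_width: 0.179
finger_force: 50.0
```

```bash
python3 - <<'E'
from h import *
st();t,s=wedge();cv2.imwrite("pics/top13.png",t);cv2.imwrite("pics/scene13.png",s)
for c in("top","scene"):
    print(c,[(np.round(q["xy"],1).tolist(),np.round(w(c,q["xy"],.036)[:2],4).tolist(),round(q["score"],2)) for q in landmark_of(c,"wedge_tip")[:3]])
    print(c,[(np.round(q["xy"],1).tolist(),np.round(w(c,q["xy"],.008)[:2],4).tolist(),round(q["score"],2)) for q in landmark_of(c,"socket_slot")[:3]])
E
```

```text
{'t': 57.55, 'tcp_pos': [0.467, -0.377, 0.041], 'orientation': [179.896, -0.021, 34.763], 'wrist_force': [0.839, -0.283, -1.702], 'gripper_width': 0.179, 'finger_force': 49.999, 'qpos': [-41.282, 17.654, 110.71, -0.006, 51.53, 13.959]}
top wedge [([0.4889, -0.5395], 0.63)]
top wedge_tip [([0.4479, -0.6878], 0.95), ([0.6008, -0.2858], 0.62), ([0.4016, -0.1277], 0.33)]
scene wedge [([0.5133, -0.4112], 0.9), ([0.4917, -0.5446], 0.61), ([0.342, -0.4333], 0.51)]
scene wedge_tip [([0.4439, -0.6918], 0.96), ([0.6457, -0.3041], 0.81)]
top [([444.5, 218.9], [0.4467, -0.6737], 0.95), ([260.5, 149.3], [0.5939, -0.2867], 0.62), ([186.9, 241.6], [0.4021, -0.1345], 0.33)]
top [([251.8, 141.7], [0.6159, -0.2672], 0.74)]
scene [([419.5, 220.9], [0.4052, -0.6519], 0.96), ([231.6, 215.6], [0.5953, -0.2866], 0.81)]
scene [([225.0, 226.0], [0.6019, -0.2721], 0.58)]
```

{"method": "play_rows", "body": {"commands": [0, 0, -1, 9, 0, 0, 0, 0, 9, 0, 0, 0, 0, 6, 0, 0, 0, 0, 3, 0, 0, 0, 0, 0, 0]}}

```text
t: 58.55
tcp_pos: [0.4649, -0.3745, 0.0125]
orientation: [-179.9, 0.0, 34.8]
wrist_force: [0.4, 0.2, -1.0]
gripper_width: 0.176
finger_force: 50.0
```

{"method": "play_rows", "body": {"commands": [0, 0, 0, 1, 0, 0, 0, 0, 0, 0, 0, 0, 0, 0, 0]}}

```text
t: 58.85
tcp_pos: [0.4656, -0.375, 0.0126]
orientation: [180.0, -0.0, 34.8]
wrist_force: [-0.1, -0.1, -1.9]
gripper_width: 0.176
finger_force: 50.0
```

{"method": "play_rows", "body": {"commands": [0, 8, 0, 0, 0, 0, 8, 0, 0, 0, 0, 8, 0, 0, 0, 0, 6, 0, 0, 0, 0, 0, 0, 0, 0]}}

```text
t: 59.35
tcp_pos: [0.491, -0.3571, 0.0124]
orientation: [180.0, -0.0, 34.9]
wrist_force: [0.4, 0.9, 0.1]
gripper_width: 0.176
finger_force: 50.0
```

{"method": "play_rows", "body": {"commands": [0, 6, 0, 0, 0, 0, 6, 0, 0, 0, 0, 6, 0, 0, 0, 0, 6, 0, 0, 0, 0, 0, 0, 0, 0]}}

```text
t: 59.85
tcp_pos: [0.5105, -0.3436, 0.0124]
orientation: [180.0, -0.0, 34.9]
wrist_force: [0.8, 0.4, 1.6]
gripper_width: 0.175
finger_force: 50.0
```

{"method": "play_rows", "body": {"commands": [0, 5, 0, 0, 0, 0, 5, 0, 0, 0, 0, 5, 0, 0, 0, 0, 4, 0, 0, 0, 0, 0, 0, 0, 0]}}

```text
t: 60.35
tcp_pos: [0.526, -0.3328, 0.0124]
orientation: [180.0, -0.0, 34.8]
wrist_force: [0.9, 0.6, 2.7]
gripper_width: 0.177
finger_force: 50.0
```

{"method": "play_rows", "body": {"commands": [0, 3, 0, 0, 0, 0, 3, 0, 0, 0, 0, 3, 0, 0, 0, 0, 0, 0, 0, 0]}}

```text
t: 60.75
tcp_pos: [0.5322, -0.3285, 0.0126]
orientation: [180.0, 0.1, 34.8]
wrist_force: [-3.4, -2.0, 5.0]
gripper_width: 0.176
finger_force: 50.0
```

{"method": "play_rows", "body": {"commands": [0, 3, 0, 0, 0, 0, 3, 0, 0, 0, 0, 3, 0, 0, 0, 0, 0, 0, 0, 0]}}

```text
t: 61.15
tcp_pos: [0.5394, -0.3236, 0.0126]
orientation: [180.0, 0.1, 34.8]
wrist_force: [-3.3, -2.4, 6.9]
gripper_width: 0.172
finger_force: 50.0
```

{"method": "play_rows", "body": {"commands": [0, 3, 0, 0, 0, 0, 3, 0, 0, 0, 0, 3, 0, 0, 0, 0, 3, 0, 0, 0, 0, 0, 0, 0, 0]}}

```text
t: 61.65
tcp_pos: [0.5498, -0.3164, 0.0126]
orientation: [180.0, 0.0, 34.8]
wrist_force: [-1.3, -1.7, 6.7]
gripper_width: 0.175
finger_force: 50.0
```

{"method": "play_rows", "body": {"commands": [0, 3, 0, 0, 0, 0, 3, 0, 0, 0, 0, 3, 0, 0, 0, 0, 3, 0, 0, 0, 0, 0, 0, 0, 0]}}

```text
t: 62.15
tcp_pos: [0.5599, -0.3094, 0.0126]
orientation: [180.0, 0.0, 34.8]
wrist_force: [-1.6, -0.7, 4.8]
gripper_width: 0.179
finger_force: 50.0
```

{"method": "play_rows", "body": {"commands": [0, 3, 0, 0, 0, 0, 3, 0, 0, 0, 0, 3, 0, 0, 0, 0, 0, 0, 0, 0]}}

```text
t: 62.55
tcp_pos: [0.5675, -0.3041, 0.0126]
orientation: [180.0, -0.0, 34.8]
wrist_force: [-1.4, -0.5, 5.2]
gripper_width: 0.178
finger_force: 50.0
```

```bash
python3 - <<'E'
from h import *
st();t,s=wedge();cv2.imwrite("pics/scene14.png",s);cv2.imwrite("pics/top14.png",t)
s0=cv2.imread("pics/scene12.png")
P=px("scene",[[.646,-.2495,.089]]);c=int(round(P[0][0]+1.5))
for im in(s0,s):print([int(v) for v in im[148:196,c].mean(1)])
# image registration of wheel stack
a=cv2.cvtColor(s0,6)[160:186,194:224].astype(np.float32)
b=cv2.cvtColor(s,6)[148:198,186:232].astype(np.float32)
r=cv2.matchTemplate(b,a,cv2.TM_CCOEFF_NORMED);_,m,_,l=cv2.minMaxLoc(r);print("shift",l[0]-8,l[1]-12,m,np.round(r[:,l[0]][max(0,l[1]-1):l[1]+2],3))
E
```

```text
{'t': 62.55, 'tcp_pos': [0.567, -0.304, 0.013], 'orientation': [179.963, -0.021, 34.831], 'wrist_force': [-1.44, -0.467, 5.185], 'gripper_width': 0.178, 'finger_force': 50.001, 'qpos': [-30.401, 23.868, 105.648, 0.005, 50.442, 24.766]}
top wedge [([0.4828, -0.5396], 0.64)]
top wedge_tip [([0.447, -0.6896], 0.79)]
scene wedge [([0.5827, -0.3212], 0.75), ([0.4865, -0.5342], 0.58)]
scene wedge_tip [([0.4507, -0.6927], 0.8), ([0.7111, -0.2194], 0.51)]
[32, 39, 44, 50, 52, 65, 73, 74, 80, 71, 64, 66, 63, 66, 73, 73, 75, 71, 76, 111, 103, 84, 51, 32, 39, 35, 33, 35, 32, 38, 38, 38, 30, 33, 32, 40, 41, 39, 35, 34, 46, 75, 85, 81, 79, 82, 94, 119]
[27, 44, 72, 66, 62, 66, 62, 68, 66, 64, 77, 70, 67, 69, 70, 91, 102, 107, 74, 32, 33, 33, 34, 27, 32, 37, 36, 37, 29, 34, 30, 26, 29, 32, 30, 27, 36, 73, 84, 82, 81, 78, 81, 78, 77, 83, 96, 115]
shift 0 -4 0.8527363538742065 [0.765 0.853 0.841]
```

```bash
python3 - <<'E'
from h import *
plan(0,[(.4656,-.375,.045,34.8,16),(.5006,-.436,.045,14.5,15),(.5006,-.436,.008,14.5,12)],start=(.4656,-.375,.0125,34.8))
E
```

```text
[0,0,0,-10.8,-0,0,0,0,-10.9,-0,0,0,0,-10.8,-0,0,-1.2,14,-0,0.071,0,-0.2,14.1,-0,0.071]
[0,0.7,14,-0,0.071,0,1.8,14,-0,0.07,0,2.8,13.8,-0,0.071,0,-0,-0,9.3,0,0,-0,-0,9.2,0]
[0,-0,-0,9.2,0,0,-0,-0,9.3,0]
```

{"method": "play_rows", "body": {"commands": [0, 0, 0, 0, 0, 0, 0, 0, 0, 0, 0, 0, 0, 0, 0, 0, 0, 0, 0, 0, 0, 0, 0, 0, 0]}}

```text
t: 63.35
tcp_pos: [0.5675, -0.3041, 0.0126]
orientation: [180.0, -0.0, 34.8]
wrist_force: [0.4, -0.7, 4.7]
gripper_width: 0.179
finger_force: 50.0
```

{"method": "play_rows", "body": {"commands": [0, -3, 0, 0, 0, 0, -4, 0, 0, 0, 0, -4, 0, 0, 0, 0, -4, 0, 0, 0, 0, 0, 0, 0, 0]}}

```text
t: 63.85
tcp_pos: [0.5545, -0.3131, 0.0126]
orientation: [180.0, -0.0, 34.8]
wrist_force: [-0.8, -0.6, 5.5]
gripper_width: 0.178
finger_force: 50.0
```

{"method": "play_rows", "body": {"commands": [0, -8, 0, 0, 0, 0, -8, 0, 0, 0, 0, -8, 0, 0, 0, 0, -8, 0, 0, 0, 0, -8, 0, 0, 0]}}

```text
t: 64.35
tcp_pos: [0.5214, -0.3357, 0.0122]
orientation: [180.0, -0.0, 34.8]
wrist_force: [1.1, 0.0, 4.1]
gripper_width: 0.177
finger_force: 50.0
```

{"method": "play_rows", "body": {"commands": [0, -12, 0, 0, 0, 0, -12, 0, 0, 0, 0, -12, 0, 0, 0, 0, -12, 0, 0, 0, 0, -12, 0, 0, 0]}}

```text
t: 64.85
tcp_pos: [0.4711, -0.3699, 0.0116]
orientation: [-179.9, 0.0, 34.8]
wrist_force: [0.6, 0.1, 0.4]
gripper_width: 0.178
finger_force: 50.0
```

{"method": "play_rows", "body": {"commands": [0, -9, 0, 0, 0, 0, 0, 0, 0, 0, 0, 0, 0, 0, 0]}}

```text
t: 65.15
tcp_pos: [0.4647, -0.3748, 0.0119]
orientation: [-180.0, 0.0, 34.8]
wrist_force: [-0.6, -0.3, -0.9]
gripper_width: 0.175
finger_force: 50.0
```

{"method": "play_rows", "body": {"commands": [0, 0, 0, -10.8, 0, 0, 0, 0, -10.9, 0, 0, 0, 0, -10.8, 0, 0, -1.2, 14, 0, 0.071, 0, -0.2, 14.1, 0, 0.071]}}

```text
t: 65.65
tcp_pos: [0.4803, -0.3995, 0.0465]
orientation: [179.9, -0.0, 26.6]
wrist_force: [-0.4, -0.6, -2.5]
gripper_width: 0.179
finger_force: 50.0
```

{"method": "play_rows", "body": {"commands": [0, 0.7, 14, 0, 0.071, 0, 1.8, 14, 0, 0.07, 0, 2.8, 13.8, 0, 0.071, 0, 0, 0, 9.3, 0, 0, 0, 0, 9.2, 0]}}

```text
t: 66.15
tcp_pos: [0.5005, -0.4357, 0.0263]
orientation: [180.0, -0.0, 14.6]
wrist_force: [0.3, -0.2, -2.2]
gripper_width: 0.174
finger_force: 50.0
```

{"method": "play_rows", "body": {"commands": [0, 0, 0, 9.2, 0, 0, 0, 0, 8, 0, 0, 0, 0, 3, 0, 0, 0, 0, 1, 0, 0, 0, 0, 0, 0]}}

```text
t: 66.65
tcp_pos: [0.5003, -0.4357, 0.005]
orientation: [180.0, -0.0, 14.6]
wrist_force: [-0.1, -0.1, -1.3]
gripper_width: 0.177
finger_force: 50.0
```

{"method": "play_rows", "body": {"commands": [0, 0, 0, 1, 0, 0, 0, 0, 0, 0, 0, 0, 0, 0, 0]}}

```text
t: 66.95
tcp_pos: [0.5006, -0.4361, 0.0046]
orientation: [180.0, -0.0, 14.5]
wrist_force: [-0.2, 0.1, 0.8]
gripper_width: 0.179
finger_force: 50.0
```

{"method": "play_rows", "body": {"commands": [0.45, 0, 0, 0, 0, 0.45, 0, 0, 0, 0, 0.45, 0, 0, 0, 0, 0.45, 0, 0, -25, 0, 0.45, 0, 0, -25, 0]}}

```text
t: 67.45
tcp_pos: [0.4994, -0.435, 0.0531]
orientation: [-179.9, 0.1, 14.5]
wrist_force: [0.1, -1.1, -0.6]
gripper_width: 0.452
finger_force: 0.0
```

```bash
python3 - <<'E'
from h import *
plan(.45,[(.5006,-.436,.16,14.5,40),(.6463,-.2498,.225,137,40),(.6463,-.2498,.165,137,20)],start=(.5006,-.436,.0536,14.5))
t,s=wedge()
s0=cv2.imread("pics/scene12.png")
a=cv2.cvtColor(s0,6)[160:186,194:224].astype(np.float32)
b=cv2.cvtColor(s,6)[148:198,186:232].astype(np.float32)
r=cv2.matchTemplate(b,a,cv2.TM_CCOEFF_NORMED);_,m,_,l=cv2.minMaxLoc(r);print("shift",l[0]-8,l[1]-12,m,np.round(r[:,l[0]][max(0,l[1]-1):l[1]+2],3))
E
```

```text
[0.45,0,0,-35.5,-0,0.45,0,0,-35.4,-0,0.45,0,0,-35.5,-0,0.45,11.7,-9,-4.1,-0.134,0.45,12.9,-7.3,-4,-0.133]
[0.45,13.6,-5.6,-4.1,-0.134,0.45,14.3,-3.7,-4.1,-0.134,0.45,14.7,-1.7,-4,-0.133,0.45,14.8,0.2,-4.1,-0.134,0.45,14.6,2.2,-4,-0.133]
[0.45,14.2,4.1,-4.1,-0.134,0.45,13.5,5.9,-4.1,-0.134,0.45,12.6,7.7,-4,-0.133,0.45,11.5,9.4,-4.1,-0.134,0.45,10.1,10.7,-4.1,-0.134]
[0.45,8.6,12.1,-4,-0.133,0.45,6.9,13,-4.1,-0.134,0.45,5.2,13.9,-4,-0.133,0.45,3.2,14.4,-4.1,-0.134,0.45,-0,0,15,-0]
[0.45,-0,0,15,-0,0.45,-0,0,15,-0,0.45,-0,0,15,-0]
top wedge [([0.6129, -0.2758], 0.48)]
top wedge_tip [([0.4472, -0.6935], 0.58), ([0.3389, -0.1919], 0.56), ([0.6579, -0.3937], 0.49)]
scene wedge [([0.5161, -0.4469], 0.98), ([0.4806, -0.5378], 0.65)]
scene wedge_tip [([0.4429, -0.6951], 0.74), ([0.6432, -0.4003], 0.73)]
shift 0 -4 0.885395348072052 [0.804 0.885 0.876]
```

{"method": "play_rows", "body": {"commands": [0.45, 0, 0, -35.5, 0, 0.45, 0, 0, -35.4, 0, 0.45, 0, 0, -35.5, 0, 0.45, 11.7, -9, -4.1, -0.134, 0.45, 12.9, -7.3, -4, -0.133]}}

```text
t: 68.25
tcp_pos: [0.5187, -0.4128, 0.1689]
orientation: [180.0, -0.0, 30.1]
wrist_force: [0.3, -0.3, 0.7]
gripper_width: 0.45
finger_force: 0.0
```

{"method": "play_rows", "body": {"commands": [0.45, 13.6, -5.6, -4.1, -0.134, 0.45, 14.3, -3.7, -4.1, -0.134, 0.45, 14.7, -1.7, -4, -0.133, 0.45, 14.8, 0.2, -4.1, -0.134, 0.45, 14.6, 2.2, -4, -0.133]}}

```text
t: 68.75
tcp_pos: [0.5635, -0.3533, 0.1868]
orientation: [-179.8, -0.0, 68.4]
wrist_force: [-0.3, 0.6, 0.5]
gripper_width: 0.447
finger_force: 0.0
```

{"method": "play_rows", "body": {"commands": [0.45, 14.2, 4.1, -4.1, -0.134, 0.45, 13.5, 5.9, -4.1, -0.134, 0.45, 12.6, 7.7, -4, -0.133, 0.45, 11.5, 9.4, -4.1, -0.134, 0.45, 10.1, 10.7, -4.1, -0.134]}}

```text
t: 69.25
tcp_pos: [0.6089, -0.2952, 0.2071]
orientation: [-179.9, -0.1, 106.8]
wrist_force: [0.3, 0.1, -0.5]
gripper_width: 0.446
finger_force: 0.0
```

{"method": "play_rows", "body": {"commands": [0.45, 8.6, 12.1, -4, -0.133, 0.45, 6.9, 13, -4.1, -0.134, 0.45, 5.2, 13.9, -4, -0.133, 0.45, 3.2, 14.4, -4.1, -0.134, 0.45, 0, 0, 0, 0]}}

```text
t: 69.75
tcp_pos: [0.6464, -0.2479, 0.224]
orientation: [180.0, -0.1, 137.2]
wrist_force: [0.4, 0.5, -1.0]
gripper_width: 0.451
finger_force: 0.0
```

{"method": "play_rows", "body": {"commands": [0.45, 0, 0, 15, 0, 0.45, 0, 0, 15, 0, 0.45, 0, 0, 15, 0, 0.45, 0, 0, 10, 0, 0.45, 0, 0, 0, 0]}}

```text
t: 70.25
tcp_pos: [0.6437, -0.2491, 0.1667]
orientation: [-179.9, -0.3, 137.0]
wrist_force: [-0.4, -0.0, -0.2]
gripper_width: 0.448
finger_force: 0.0
```

{"method": "play_rows", "body": {"commands": [0.45, 0, 0, 5, 0, 0.45, 0, 0, 5, 0, 0.45, 0, 0, 0, 0]}}

```text
t: 70.55
tcp_pos: [0.6457, -0.2495, 0.1601]
orientation: [-180.0, -0.0, 137.0]
wrist_force: [-0.5, 0.6, 0.5]
gripper_width: 0.45
finger_force: 0.0
```

Down to 0.1555 and grip.

{"method": "play_rows", "body": {"commands": [0.45, 0, 0, 4.5, 0, 0.2, 0, 0, 0, 0, 0, 0, 0, 0, 0, 0, 0, 0, 0, 0, 0, 0, 0, 0, 0], "newtons": 15}}

```text
t: 71.05
tcp_pos: [0.646, -0.2496, 0.1561]
orientation: [180.0, 0.0, 137.0]
wrist_force: [1.9, -0.4, -3.0]
gripper_width: 0.126
finger_force: 15.0
```

{"method": "play_rows", "body": {"commands": [0, 0, 0, 0, 0, 0, 0, 0, 0, 0, 0, 0, 0, 0, 0]}}

```text
t: 71.35
tcp_pos: [0.6459, -0.2496, 0.1561]
orientation: [180.0, 0.0, 137.0]
wrist_force: [-0.4, -0.1, 0.6]
gripper_width: 0.124
finger_force: 15.0
```

{"method": "play_rows", "body": {"commands": [0, 0, 0, 0, 0, 0, 0, 0, 0, 0, 0, 0, 0, 0, 0], "newtons": 50}}

```text
t: 71.65
tcp_pos: [0.6459, -0.2495, 0.156]
orientation: [180.0, 0.0, 137.0]
wrist_force: [0.7, 0.3, -0.1]
gripper_width: 0.119
finger_force: 50.0
```

```bash
python3 -c "
from h import *
st();print(monitor.observe()['wrist_torque'])"
```

```text
{'t': 71.65, 'tcp_pos': [0.646, -0.25, 0.156], 'orientation': [179.997, 0.004, 137.038], 'wrist_force': [0.662, 0.269, -0.111], 'gripper_width': 0.119, 'finger_force': 50.0, 'qpos': [-23.184, 19.982, 93.948, 0.002, 66.065, -70.222]}
[-0.04550745 -0.13533087  0.00058441]
```

{"method": "play_rows", "body": {"commands": [0, 0, 0, -1, -0.035, 0, 0, 0, -1, -0.035, 0, 0, 0, -1, -0.035, 0, 0, 0, 0, 0]}}

```text
t: 72.05
tcp_pos: [0.6456, -0.2493, 0.1581]
orientation: [-180.0, -0.1, 143.1]
wrist_force: [1.4, -0.6, -1.6]
gripper_width: 0.116
finger_force: 50.0
```

{"method": "play_rows", "body": {"commands": [0, 0, 0, -1, -0.035, 0, 0, 0, -1, -0.035, 0, 0, 0, -1, -0.035, 0, 0, 0, 0, 0]}}

```text
t: 72.45
tcp_pos: [0.6454, -0.2494, 0.161]
orientation: [-180.0, -0.1, 149.0]
wrist_force: [0.7, -0.3, -3.1]
gripper_width: 0.116
finger_force: 50.0
```

{"method": "play_rows", "body": {"commands": [0, 0, 0, -1, -0.035, 0, 0, 0, -1, -0.035, 0, 0, 0, -1, -0.035, 0, 0, 0, 0, 0]}}

```text
t: 72.85
tcp_pos: [0.6452, -0.2492, 0.1639]
orientation: [-180.0, -0.1, 155.0]
wrist_force: [0.4, 0.2, -4.2]
gripper_width: 0.12
finger_force: 50.0
```

{"method": "play_rows", "body": {"commands": [0, 0, 0, -1, -0.035, 0, 0, 0, -1, -0.035, 0, 0, 0, -1, 0, 0, 0, 0, -1, 0, 0, 0, 0, 0, 0]}}

```text
t: 73.35
tcp_pos: [0.6457, -0.2494, 0.1688]
orientation: [180.0, -0.0, 159.0]
wrist_force: [0.0, 0.6, -5.1]
gripper_width: 0.117
finger_force: 50.0
```

{"method": "play_rows", "body": {"commands": [0, 0, 0, -2, 0, 0, 0, 0, -3, 0, 0, 0, 0, -3, 0, 0, 0, 0, -3, 0, 0, 0, 0, 0, 0]}}

```text
t: 73.85
tcp_pos: [0.6463, -0.2497, 0.1809]
orientation: [-180.0, 0.1, 159.1]
wrist_force: [-0.1, -0.5, -4.5]
gripper_width: 0.118
finger_force: 50.0
```

```bash
python3 - <<'E'
from h import *
plan(0,[(.6463,-.2498,.27,159,20),(.4025,-.1305,.27,75,28),(.4025,-.1305,.2,75,14)],start=(.6463,-.2498,.181,159))
E
```

```text
[0,0,0,-17.8,-0,0,0,0,-17.8,-0,0,0,0,-17.8,-0,0,0,0,-17.8,-0,0,0,0,-17.8,-0]
[0,24.6,2.2,-0,0.133,0,24.6,-1.1,-0,0.134,0,24.3,-4.4,-0,0.133,0,23.5,-7.6,-0,0.133,0,22.3,-10.6,-0,0.133]
[0,20.7,-13.4,-0,0.134,0,18.6,-16.1,-0,0.133,0,16.4,-18.5,-0,0.133,0,13.8,-20.5,-0,0.134,0,11,-22.1,-0,0.133]
[0,7.9,-23.3,-0,0.133,0,-0,-0,11.7,0,0,-0,-0,11.6,0,0,-0,-0,11.7,0,0,-0,-0,11.7,0]
[0,-0,-0,11.6,0,0,-0,-0,11.7,0]
```

{"method": "play_rows", "body": {"commands": [0, 0, 0, -17.8, 0, 0, 0, 0, -17.8, 0, 0, 0, 0, -17.8, 0, 0, 0, 0, -17.8, 0, 0, 0, 0, -17.8, 0]}}

```text
t: 74.35
tcp_pos: [0.6464, -0.2497, 0.2722]
orientation: [-180.0, 0.2, 159.1]
wrist_force: [0.5, -0.2, -5.2]
gripper_width: 0.119
finger_force: 50.0
```

{"method": "play_rows", "body": {"commands": [0, 24.6, 2.2, 0, 0.133, 0, 24.6, -1.1, 0, 0.134, 0, 24.3, -4.4, 0, 0.133, 0, 23.5, -7.6, 0, 0.133, 0, 22.3, -10.6, 0, 0.133]}}

```text
t: 74.85
tcp_pos: [0.5346, -0.1953, 0.2715]
orientation: [179.9, 0.1, 120.6]
wrist_force: [-0.6, -0.6, -4.8]
gripper_width: 0.117
finger_force: 50.0
```

{"method": "play_rows", "body": {"commands": [0, 20.7, -13.4, 0, 0.134, 0, 18.6, -16.1, 0, 0.133, 0, 16.4, -18.5, 0, 0.133, 0, 13.8, -20.5, 0, 0.134, 0, 11, -22.1, 0, 0.133]}}

```text
t: 75.35
tcp_pos: [0.4237, -0.1412, 0.2714]
orientation: [179.8, 0.0, 82.4]
wrist_force: [-0.1, 0.4, -5.2]
gripper_width: 0.121
finger_force: 50.0
```

{"method": "play_rows", "body": {"commands": [0, 7.9, -23.3, 0, 0.133, 0, 0, 0, 0, 0, 0, 0, 0, 11.6, 0, 0, 0, 0, 11.7, 0, 0, 0, 0, 0, 0]}}

```text
t: 75.85
tcp_pos: [0.4009, -0.1303, 0.2433]
orientation: [-179.8, -0.0, 75.1]
wrist_force: [0.0, 0.5, -5.7]
gripper_width: 0.122
finger_force: 50.0
```

{"method": "play_rows", "body": {"commands": [0, 0, 0, 0, 0, 0, 0, 0, 0, 0, 0, 0, 0, 0, 0]}}

```text
t: 76.15
tcp_pos: [0.4023, -0.1308, 0.2458]
orientation: [180.0, 0.0, 75.1]
wrist_force: [-0.5, 0.6, -3.9]
gripper_width: 0.115
finger_force: 50.0
```

```bash
python3 - <<'E'
from h import *
st();P=np.array(monitor.observe()["tcp_pos"]);z0=P[2]-.1305
for c in("scene","top"):
    im=grab_frame(c);cv2.imwrite(f"pics/{c}15.png",im[:,:,::-1])
    for n,z in dict(arbor=z0,arbor_pin=z0+.055,stand=0).items():
        print(c,n,[(np.round(q["xy"],1).tolist(),round(q["score"],2),np.round(w(c,q["xy"],z)[:2],4).tolist()) for q in landmark_of(c,n)[:2]])
print(px("scene",[P-[0,0,.1305],P-[0,0,.0755]]).round(1))
E
```

```text
{'t': 76.15, 'tcp_pos': [0.402, -0.131, 0.246], 'orientation': [179.991, 0.001, 75.107], 'wrist_force': [-0.503, 0.608, -3.929], 'gripper_width': 0.115, 'finger_force': 49.992, 'qpos': [-21.387, -13.749, 119.732, -0.0, 74.008, -6.494]}
scene arbor [([188.8, 254.7], 0.66, [0.4039, -0.1402])]
scene arbor_pin [([184.2, 229.1], 0.95, [0.4028, -0.1374]), ([211.4, 217.8], 0.63, [0.4153, -0.188])]
scene stand [([188.7, 301.0], 0.91, [0.4161, -0.1325])]
top arbor [([178.9, 243.5], 0.35, [0.3996, -0.1343]), ([237.9, 120.3], 0.3, [0.6351, -0.2453])]
top arbor_pin [([172.9, 240.5], 0.54, [0.4059, -0.135]), ([252.1, 141.5], 0.4, [0.5822, -0.275])]
top stand [([186.3, 244.0], 0.64, [0.3965, -0.1264]), ([166.8, 244.2], 0.22, [0.3961, -0.0845])]
[[183.7 256.7]
 [180.3 230.2]]
```

```bash
python3 - <<'E'
from h import *
for cam,bgf in(("scene","scene12"),("top","top12")):
  bg=cv2.GaussianBlur(cv2.imread(f"pics/{bgf}.png"),(3,3),0).astype(int)
  for f,P,off in((f"{cam}2",[.4022,-.1304,.2472],.142),(f"{cam}15",[.4023,-.1308,.2458],.1305)):
    im=cv2.GaussianBlur(cv2.imread(f"pics/{f}.png"),(3,3),0).astype(int)
    d=np.abs(im-bg).sum(2)
    for za in (.01,.025,.04):
        p=px(cam,[P[0],P[1],P[2]-off+za])[0]
        r=int(round(p[1])) if cam=="scene" else int(round(p[1]))
        if cam=="scene":
            row=d[r,int(p[0])-20:int(p[0])+21];
            k=np.where(row>50)[0];print(f,za,p.round(1),"cols",k.min()+int(p[0])-20 if len(k) else None,k.max()+int(p[0])-20 if len(k) else None,row[8:34].tolist())
E
```

```text
scene2 0.01 [183.5 256.9] cols 180 188 [22, 21, 18, 17, 18, 19, 20, 25, 6, 84, 205, 246, 236, 233, 242, 240, 180, 66, 12, 21, 17, 16, 13, 15, 19, 18]
scene2 0.025 [182.6 249.8] cols 178 188 [20, 20, 21, 21, 18, 20, 12, 47, 155, 240, 260, 255, 255, 255, 262, 268, 256, 185, 73, 3, 21, 19, 15, 13, 17, 20]
scene2 0.04 [181.7 242.7] cols 175 189 [18, 20, 19, 22, 19, 13, 81, 160, 215, 234, 232, 228, 226, 226, 228, 233, 225, 197, 157, 121, 93, 48, 3, 24, 21, 17]
scene15 0.01 [183.1 252.1] cols 182 189 [17, 16, 17, 19, 19, 16, 15, 16, 21, 13, 50, 160, 232, 239, 234, 238, 249, 221, 119, 11, 21, 17, 16, 14, 14, 15]
scene15 0.025 [182.2 244.9] cols 179 188 [14, 15, 17, 19, 14, 12, 14, 15, 4, 76, 176, 239, 256, 258, 262, 264, 266, 241, 150, 36, 16, 20, 16, 18, 16, 14]
scene15 0.04 [181.3 237.7] cols 176 191 [15, 15, 20, 19, 18, 9, 26, 82, 129, 170, 201, 214, 215, 213, 211, 204, 185, 154, 125, 109, 112, 106, 54, 1, 18, 16]
```

{"method": "play_rows", "body": {"commands": [0, 2.3, 0, 15, 0, 0, 0, 0, 15, 0, 0, 0, 0, 15, 0, 0, 0, 0, 10, 0, 0, 0, 0, 0, 0]}}

```text
t: 77.05
tcp_pos: [0.4008, -0.1276, 0.1881]
orientation: [-179.7, -0.0, 75.1]
wrist_force: [-0.4, -0.6, -5.7]
gripper_width: 0.12
finger_force: 50.0
```

{"method": "play_rows", "body": {"commands": [0, 0, 0, 8, 0, 0, 0, 0, 8, 0, 0, 0, 0, 8, 0, 0, 0, 0, 8, 0, 0, 0, 0, 0, 0]}}

```text
t: 77.55
tcp_pos: [0.4014, -0.128, 0.1571]
orientation: [-179.8, -0.0, 75.1]
wrist_force: [-0.8, 0.5, -4.9]
gripper_width: 0.118
finger_force: 50.0
```

{"method": "play_rows", "body": {"commands": [0, 0, 0, 4, 0, 0, 0, 0, 3, 0, 0, 0, 0, 2, 0, 0, 0, 0, 0, 0]}}

```text
t: 77.95
tcp_pos: [0.4023, -0.1283, 0.1494]
orientation: [-180.0, -0.0, 75.1]
wrist_force: [-0.3, 0.0, -5.0]
gripper_width: 0.119
finger_force: 50.0
```

{"method": "play_rows", "body": {"commands": [0, 0, 0, 2, 0, 0, 0, 0, 2, 0, 0, 0, 0, 0, 0]}}

```text
t: 78.25
tcp_pos: [0.4023, -0.1283, 0.1453]
orientation: [-180.0, -0.0, 75.1]
wrist_force: [0.2, 0.8, -3.0]
gripper_width: 0.119
finger_force: 50.0
```

{"method": "play_rows", "body": {"commands": [0, 0, 0, 2, 0, 0, 0, 0, 2, 0, 0, 0, 0, 0, 0]}}

```text
t: 78.55
tcp_pos: [0.4022, -0.1283, 0.1412]
orientation: [-180.0, -0.0, 75.1]
wrist_force: [-0.2, 0.4, -4.1]
gripper_width: 0.117
finger_force: 50.0
```

{"method": "play_rows", "body": {"commands": [0, 0, 0, 2, 0, 0, 0, 0, 1, 0, 0, 0, 0, 0, 0]}}

```text
t: 78.85
tcp_pos: [0.4023, -0.1283, 0.1384]
orientation: [-180.0, -0.0, 75.1]
wrist_force: [0.7, 0.6, -4.5]
gripper_width: 0.12
finger_force: 50.0
```

{"method": "play_rows", "body": {"commands": [0, 0, 0, 1, 0, 0, 0, 0, 1, 0, 0, 0, 0, 0, 0]}}

```text
t: 79.15
tcp_pos: [0.4024, -0.1284, 0.1365]
orientation: [-180.0, -0.0, 75.1]
wrist_force: [-0.0, 0.3, -4.9]
gripper_width: 0.113
finger_force: 50.0
```

{"method": "play_rows", "body": {"commands": [0, 0, 0, 1, 0, 0, 0, 0, 0.5, 0, 0, 0, 0, 0, 0]}}

```text
t: 79.45
tcp_pos: [0.4032, -0.1288, 0.1361]
orientation: [179.9, 0.0, 75.1]
wrist_force: [-0.5, -0.9, 1.8]
gripper_width: 0.117
finger_force: 50.0
```

{"method": "play_rows", "body": {"commands": [0, 0, 0, 1, 0, 0, 0, 0, 0.5, 0, 0, 0, 0, 0, 0]}}

```text
t: 79.75
tcp_pos: [0.404, -0.1293, 0.1358]
orientation: [179.8, 0.1, 75.1]
wrist_force: [-1.8, -1.2, 8.9]
gripper_width: 0.12
finger_force: 50.1
```

{"method": "play_rows", "body": {"commands": [0, 0, 0, -2, 0, 0, 0, 0, 0, 0, 0.2, 0, 0, 0, 0, 0.3, 0, 0, 0, 0, 0.45, 0, 0, 0, 0]}}

```text
t: 80.25
tcp_pos: [0.4023, -0.1283, 0.1353]
orientation: [-180.0, -0.0, 75.1]
wrist_force: [-0.3, -0.6, -0.8]
gripper_width: 0.36
finger_force: 0.0
```

{"method": "play_rows", "body": {"commands": [0.45, 0, 0, 0, 0, 0.45, 0, 0, -20, 0, 0.45, 0, 0, -30, 0, 0.45, 0, 0, -30, 0, 0.45, 0, 0, -30, 0]}}

```text
t: 80.75
tcp_pos: [0.4022, -0.1282, 0.2464]
orientation: [-180.0, -0.0, 75.1]
wrist_force: [0.2, 0.0, -0.0]
gripper_width: 0.45
finger_force: 0.0
```

{"method": "play_rows", "body": {"commands": [0.45, 35, 0, -10, 0, 0.45, 0, 35, 0, 0, 0.45, 0, 40, 0, 0, 0.45, 0, 40, 0, 0, 0.45, 0, 0, 0, 0]}}

```text
t: 81.25
tcp_pos: [0.5261, -0.125, 0.2545]
orientation: [180.0, -0.0, 75.1]
wrist_force: [-1.2, -0.9, 0.1]
gripper_width: 0.452
finger_force: 0.0
```

```bash
python3 - <<'E'
from h import *
st();t,s=wedge();cv2.imwrite("pics/scene16.png",s);cv2.imwrite("pics/top16.png",t)
for c in("scene","top"):
    for n,z in dict(arbor=.006,arbor_pin=.061,arbor_top=.158,stand=0,marker=.013,tube=.007,cap=.02).items():
        print(c,n,[(np.round(q["xy"],1).tolist(),round(q["score"],2),np.round(w(c,q["xy"],z)[:2],3).tolist()) for q in landmark_of(c,n)[:2]])
    print(px(c,[[.4025,-.1305,z] for z in(.061,.086,.128,.158)]).round(1).tolist())
P=px("scene",[[.4025,-.1305,.1]])[0];c=int(round(P[0]))
print([int(v) for v in s[225:290,c].mean(1)])
for r in(238,255,262):print([int(v) for v in s[r,165:200].mean(1)])
E
```

```text
{'t': 81.25, 'tcp_pos': [0.526, -0.125, 0.255], 'orientation': [179.987, -0.003, 75.114], 'wrist_force': [-1.15, -0.855, 0.068], 'gripper_width': 0.452, 'finger_force': 0.0, 'qpos': [-16.003, -0.237, 106.849, 0.004, 73.376, -1.118]}
top wedge [([0.4932, -0.5354], 0.88), ([0.5008, -0.4393], 0.83)]
top wedge_tip [([0.6552, -0.3961], 0.93), ([0.4398, -0.6854], 0.9)]
scene wedge [([0.5075, -0.4401], 0.98), ([0.4967, -0.5506], 0.63)]
scene wedge_tip [([0.655, -0.4014], 0.88), ([0.4495, -0.7012], 0.85)]
scene arbor [([190.6, 298.6], 0.59, [0.414, -0.136]), ([186.2, 269.6], 0.42, [0.496, -0.152])]
scene arbor_pin [([188.3, 278.6], 0.8, [0.407, -0.135]), ([311.6, 233.2], 0.4, [0.435, -0.398])]
scene arbor_top [([182.2, 234.6], 0.71, [0.406, -0.134])]
scene stand [([187.1, 301.8], 0.91, [0.415, -0.129]), ([179.5, 235.3], 0.65, [0.621, -0.173])]
scene marker [([350.6, 280.8], 0.56, [0.325, -0.425])]
scene tube [([244.1, 317.8], 0.79, [0.328, -0.207])]
scene cap [([277.1, 314.6], 0.67, [0.299, -0.257])]
[[186.6, 280.9], [185.2, 270.0], [182.7, 250.8], [180.9, 236.3]]
top arbor []
top arbor_pin 
[... 469 characters left out ...]
, 120, 101, 92, 90, 89, 89, 89, 87, 86, 87, 86, 84, 85, 84, 82, 99, 96, 70, 118, 99, 53, 35, 43, 38, 36, 35, 42, 33, 37, 37, 38, 35, 37, 30, 31, 36, 36, 33, 36, 34, 34, 58, 83, 84, 81, 82, 80, 83, 82, 79, 83, 71, 67]
[158, 159, 158, 157, 156, 157, 157, 159, 157, 161, 142, 97, 111, 114, 108, 110, 107, 105, 101, 101, 93, 86, 131, 165, 158, 161, 159, 159, 157, 160, 160, 159, 159, 160, 159]
[159, 158, 158, 158, 151, 103, 25, 35, 30, 36, 69, 98, 112, 121, 117, 118, 121, 133, 117, 118, 121, 116, 114, 95, 50, 40, 40, 43, 44, 34, 35, 41, 109, 167, 162]
[158, 159, 156, 158, 159, 156, 129, 32, 28, 34, 34, 28, 35, 35, 34, 37, 32, 33, 38, 35, 32, 35, 40, 38, 37, 33, 38, 34, 38, 41, 35, 36, 58, 123, 164]
```

```bash
python3 -c "
from h import *
print(ticket.hand_in())"
```

```text
the job is handed in; nothing more can be done
None
```

I handed the job in at about t = 81 s with every step done; by the final pictures and network readings the arbor, with its three wheels, is upright in its stand, the wedge flat and clear of socket and stand, and the marker, tube and cap are where they began (hand-in gave no verdict).

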